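Rap, draw and inspect the extraction filter

TASK

Check the filter of the bench dust-extraction hood: pick up the mallet standing on the bench and give the sprung rapping pin on top of the hood a brisk knock downwards with its head, so that the dust falls off the filter, then stand the mallet back upright on the bench and let it go. Lift the hood's cover flap right open so that it stays up, draw the filter plate straight up out of its slot and hold it upright about 14 cm in front of the lit panel of the work lamp, centred on the panel with its broad face square to it. Finish while still holding it there, motionless, with the flap left open and the other things on the bench undisturbed.

Things in the scene. Friction and masses are not known exactly. Their poses are not given: they have to be found in the camera images.
- mallet_center (a point): centre of a mallet's head: an upright cylinder 50 mm across, 90 mm tall, standing on one rubber face (45 mm below this point). The level wooden handle runs along -x, 25 to 195 mm from here, at this height; 24 mm wide (y), 28 mm high. z up. 0.3 to 0.5 kg, head-heavy: grip the handle about 65 mm from here. Set down on its face, it stands by itself.
- hood: bench extraction hood, a fixed steel box 260 (x) x 300 (y) x 160 mm high; origin centred under it on the bench; x to its back (duct), louvres at the front. In its top an opening, x -85 to 25, y -40 to 100 mm, closed by the cover flap. In it, at x -30 mm, a vertical slot guides the filter plate (2 mm play in x, 4 mm in y each side).
- pin_top (a point): centre of the top of the rapping pin: an upright steel pin with a round head 28 mm across, on the hood's top beside the flap (hood frame x -30, y -100 mm), 210 mm above the bench when up. It is knocked straight down.
- pin (a joint): how far the rapping pin is down, m: 0 up, 0.014 on its stop. A spring lifts it again: 2 N to start it, 10 N at the stop. A good knock meets it at 0.1 m/s or more and drives it 8 to 12 mm; only a stroke that still moves it at 0.03 m/s when 5 mm down counts, not a slow push.
- flap_handle (a point): centre of the flap's bar handle: round steel bar 10 mm thick, 100 mm long along the hood's y, on a leg at each end; centre line 40 mm above the flap's upper face, 12 mm from its front edge. x points to the hinge, z is the flap's outward normal. The bar can turn between fingers that hold it from above.
- flap_hinge (a point): middle of the flap's hinge line, on the hood's top at its x 55, y 30 mm; axes as the hood's, the hinge line is y. The flap reaches 150 mm from here to the front, 170 mm wide, 4 mm thick; the handle bar circles this line at 145 mm.
- flap (a joint): opening angle of the cover flap, rad: 0 shut, 1.57 vertical, 1.95 on its back stop; it may start up to 0.12 ajar. The front edge swings up and back. Stiff hinge (0.26 N m): it stays where it is left; lifting takes about 4 N at the handle. Right open is above 1.3.
- filter_center (a point): centre of the filter plate: mesh in a steel frame 14 mm thick (x, normal of the broad face), 132 mm wide (y), 95 mm high (z, up); 0.2 to 0.4 kg. A grip tab on its upper edge, 14 mm thick, 60 wide (y), 25 high, has its middle 60 mm above here. It starts under the flap, tab top 5 mm below the hood's top, with 45 mm free before and behind the tab.
- lamp_face (a point): centre of the lit panel of the fixed work lamp, 190 mm above the bench; panel 168 mm wide (y), 118 high (z), casing 190 x 140; it shines along -x. The filter's centre belongs 80 to 200 mm in front (at negative x here), within 40 mm of the panel's middle sideways and in height.
- tin: bystander: closed steel tin, 68 mm across, 85 mm tall, origin under its centre
- wheel: bystander: grinding wheel lying flat, 110 mm across, 22 mm thick, origin under its centre
- brush: bystander: hand brush lying beyond the hood and the lamp, about 20 cm long along its x, origin under its middle
Mind the look-alikes: they are no part of the job. Of the things like the part that bears mallet_center, leave any that is pink or turquoise; of the rest the larger one is meant.

How it is judged:
By the outcome, as a careful person would: the job done as asked, in the order asked, and still so for the second after the job is handed in, while the arm keeps its last pose, push and grip.
It also fails if it takes over 67 s, if anything falls off the work surface, if the arm or the gripper's body presses on something with over 40 N, if the wrist force passes 120 N, or if a joint passes its speed limit or range.

ROBOT

A 6-joint arm with a two-finger parallel gripper is mounted at the origin on the work surface. World frame = base frame: x ahead of the robot, y to its left, z up, the work surface at z = 0. Lengths are in m, angles in rad, forces in N, time in s.
With the tool pointing down it reaches from about 0.375 to 0.9 m from the base axis. Payload 3.1 kg.
Tool frame: the origin (TCP) lies on the centre line of the jaws, within the pads' length; the fingertips stand 14 mm ahead of it and the grasp point (between the pads) lies 5 mm behind it; y points along the fingers, z is the direction in which the jaws open and shut, and the axes are right-handed (so a half turn about y gives the same grasp; the last joint's range is limited). The gripper opens to 87 mm and grips with 3 to 60 N. Pads are 19 mm wide; open, the fingers measure 117 mm over their backs; the gripper's body (75 mm by 190 mm) begins 51 mm behind the grasp point.
Start: joints at [-1.403, 0.527, 1.433, -0, 1.181, -0.178], TCP at [0.212, -0.588, 0.21] pointing down, gripper open.
Joint ranges: [-3.08, 3.08], [-0.75, 2.2], [0.22, 2.44], [-1.43, 4.57], [0, 2.65], [-2.85, 2.85]. Speed limits (rad/s): [2.79, 2.79, 3.14, 3.14, 3.14, 3.14].

INTERFACE

Orientations are given as a unit quaternion [x, y, z, w].
In Python, from rig import robot, vision gives the robot as it stands.
- The arm moves only by the shell command python3 -m crank 'ROWS' [FORCE]. ROWS is JSON, a list of rows, each a list of 7 numbers: the shift along the tool's x, y, z as a fraction of full scale, then the turn, a rotation vector about the tool's x, y, z as a fraction of full scale, then the gripper command: -1 is shut, 1 is fully open, values between are in proportion. In form: [[x, y, z, wx, wy, wz, grip], ...]. A call has 1 to 10 rows; each row is the pose to reach, as a shift and turn from the pose commanded when the call began, along the tool's axes at that moment, turning the shorter way round; what a row does not reach only later rows make up. Full scale, the value 1, is 50 cm for a shift and pi rad for a turn. A row lasts 1/8 s, in which the tool goes at most 62.5 mm and 10.7 degrees, less where a joint would pass 70% of its speed; a pose out of reach is approached as far as the arm can. A call with a number of a shift or a turn outside -1 to 1 is refused whole. A call with a gripper value outside its range is refused whole. The fingers move at their own pace and stop on an object; FORCE is the grip in N (left out, the last holds). Time passes only in rows, so rows that repeat a pose let the fingers close. It gives the time, the measured TCP pose, the force and the opening at its end, in the units of the state.
- robot.get_obs(): the state, without advancing time (a new reading comes with each control period).
- vision.camera(name): name is "scene" or "top" or "wrist"; returns the picture (400x640x3 uint8, blue, green, red); there is no depth.
- vision.camera_info(name): a dict with "vfov" (degrees; the focal length in pixels is half the picture's height over the tangent of half this angle, whatever the lens; pixels are square), "cx", "cy" (the principal point, pixels), "world_from_camera" (4x4, takes a point from camera to world coordinates); the wrist camera has in their place "tool_from_camera" (4x4, takes a point from camera to tool coordinates, whose origin is the TCP and whose axes are the tool frame's). Camera axes: x right, y up, looking along -z (the intrinsics and any distortion apply to the point x, -y, -z); pixel columns grow to the right and rows downward; lengths in m; the calibration is good to about 2 mm. A picture is of the moment at which its call begins: read the wrist's pose just before it. camera_info takes no time and is no camera call.
- robot.hand_in(): hands the job in, once; it reports no verdict.
The state is a dict: "time": time; "q": joint angles; "joint_velocities": joint speeds; "joint_torque": joint torques, N m; "position": TCP position; "tool_rot": TCP orientation; "ft_force": force on the tool from outside, world axes, zero at the start; "moment": the same for the moment, N m; "grip_width": finger opening in m.
Only numpy, scipy, OpenCV 4.12 (cv2) and the standard library are available. Lean on these libraries where they do the work, as an engineer would, in place of code of your own. Each camera call takes 0.05 s, during which the arm holds its last target.

## Working session

There is one attempt and no reset: what is moved stays moved. The work goes in short steps, Python scripts to look and compute and a shell command to move; the robot and the scene stay as the last step left them, time stands still between calls to the robot, and variables do not carry over. Pictures are saved under pics/ and viewed, and the job is handed in when it is done.

```bash
ls; mkdir -p pics
python3 - <<'E'
from rig import robot, vision
import cv2,json
o=robot.get_obs()
print(o)
for n in("scene","top","wrist"):
    print(n,vision.camera_info(n)); cv2.imwrite(f"pics/{n}0.png",vision.camera(n))
E
```

```text
pics
{'time': 0.0, 'q': array([-1.40350221e+00,  5.28477118e-01,  1.43388818e+00, -1.29397256e-05,
        1.18143683e+00, -1.78501399e-01]), 'joint_velocities': array([-4.80619989e-04,  9.28658282e-04, -3.13942530e-04,  6.71528935e-04,
       -9.44641956e-05,  4.56557865e-04]), 'joint_torque': array([ 7.86185465e-04, -4.40033519e+01, -1.76593226e+01,  6.34428626e-02,
        5.80936612e-02, -1.76323988e-04]), 'position': array([ 0.21173418, -0.58722664,  0.20876946]), 'tool_rot': array([-0.12165046,  0.69734454, -0.69578219,  0.12165076]), 'ft_force': array([-0.35132696, -0.25370272, -0.97850136]), 'moment': array([ 0.04158609, -0.01150208,  0.00628577]), 'grip_width': 0.0870483643124638}
scene {'vfov': 55.84675577335544, 'cx': 323.03486697408266, 'cy': 196.0140556406686, 'world_from_camera': array([[ 0.68901621, -0.46844509,  0.5530062 ,  1.21481714],
       [ 0.72468065,  0.45555152, -0.51702105, -0.68425779],
       [-0.00972685,  0.75698878,  0.65335547,  1.04220262],
       [ 0.        ,  0.        ,  0.        ,  1.        ]])}
top {'vfov': 49.26317177381686, 'cx': 321.1497112844366, 'cy': 198.6604832478619, 'world_from_camera': array([[-1.41863129e-02,  9.92829493e-01, -1.18694338e-01,
         3.03898800e-01],
       [-9.99898314e-01, -1.42584227e-02,  2.41693886e-04,
         2.23610904e-02],
       [-1.45243322e-03,  1.18685697e-01,  9.92930811e-01,
         1.52855029e+00],
       [ 0.00000000e+00,  0.00000000e+00,  0.00000000e+00,
         1.00000000e+00]])}
wrist {'vfov': 63.29702559861671, 'cx': 324.13241681335387, 'cy': 203.22393485810633, 'tool_from_camera': array([[ 2.92774192e-04, -9.55207070e-01, -2.95938116e-01,
        -8.03642570e-02],
       [ 1.66704531e-04,  2.95938171e-01, -9.55207083e-01,
        -1.75273841e-01],
       [ 9.99999943e-01,  2.30325757e-04,  2.45880406e-04,
        -1.75425021e-03],
       [ 0.00000000e+00,  0.00000000e+00,  0.00000000e+00,
         1.00000000e+00]])}
```

View pics/scene0.png

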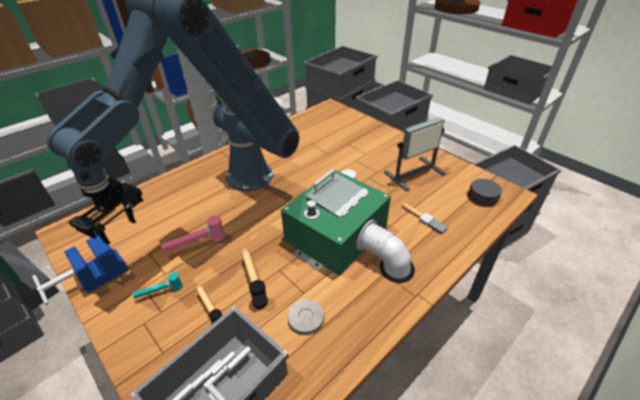

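View pics/top0.png

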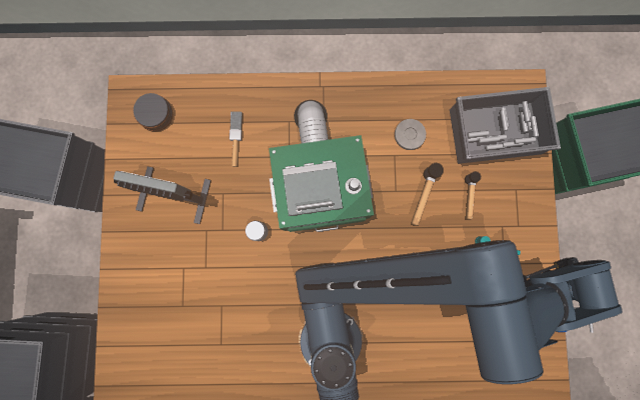

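View pics/wrist0.png

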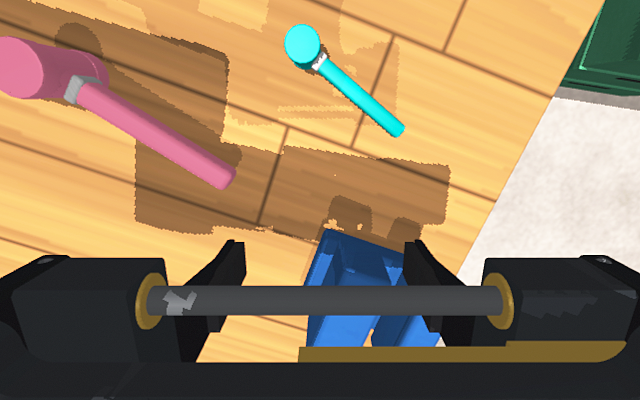

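Candidates for the mallet: a black-headed one at top (432,171), a smaller black-headed one at top (473,179), a pink one at scene (215,228) and a turquoise one at scene (173,282). Pink and turquoise are ruled out, so I choose the larger black one at top (432,171). I'll check it in a close crop.

```bash
cat > h.py <<'E'
import numpy as np, cv2
from rig import robot, vision
from scipy.spatial.transform import Rotation as R
def ray(name,u,v,pose=None):
    c=vision.camera_info(name); f=200/np.tan(np.radians(c['vfov']/2))
    d=np.array([(u-c['cx'])/f,-(v-c['cy'])/f,-1.])
    if name=='wrist':
        p,q=pose; T=np.eye(4);T[:3,:3]=R.from_quat(q).as_matrix();T[:3,3]=p
        M=T@c['tool_from_camera']
    else: M=c['world_from_camera']
    return M[:3,3],M[:3,:3]@d
def onz(name,u,v,z,pose=None):
    o,d=ray(name,u,v,pose); return o+d*(z-o[2])/d[2]
def proj(name,P,pose=None):
    c=vision.camera_info(name); f=200/np.tan(np.radians(c['vfov']/2))
    if name=='wrist':
        p,q=pose; T=np.eye(4);T[:3,:3]=R.from_quat(q).as_matrix();T[:3,3]=p
        M=T@c['tool_from_camera']
    else: M=c['world_from_camera']
    x=np.linalg.inv(M)@np.append(P,1); return c['cx']+f*x[0]/-x[2], c['cy']-f*x[1]/-x[2]
def tri(n1,p1,n2,p2):
    o1,d1=ray(n1,*p1);o2,d2=ray(n2,*p2)
    A=np.stack([d1,-d2],1);s=np.linalg.lstsq(A,o2-o1,rcond=None)[0]
    a=o1+d1*s[0];b=o2+d2*s[1];return (a+b)/2,np.linalg.norm(a-b)
def pose():
    o=robot.get_obs(); return o['position'],o['tool_rot']
def togo(P,rot=None,grip=None):
    "shift in tool axes /0.5 and turn /pi from measured pose"
    p,q=pose();r=R.from_quat(q)
    s=r.inv().apply(np.array(P)-p)/0.5
    w=(r.inv()*rot).as_rotvec()/np.pi if rot is not None else np.zeros(3)
    print('row',np.round(s,4),np.round(w,4))
E
python3 - <<'E'
import cv2
t=cv2.imread('pics/top0.png')
a=t[90:260,240:390]; b=t[140:240,390:500]
cv2.imwrite('pics/hood0.png',cv2.resize(a,None,fx=3.5,fy=3.5,interpolation=cv2.INTER_CUBIC))
cv2.imwrite('pics/mal0.png',cv2.resize(b,None,fx=5,fy=5,interpolation=cv2.INTER_CUBIC))
s=cv2.imread('pics/scene0.png')
cv2.imwrite('pics/shood0.png',cv2.resize(s[150:310,180:420],None,fx=3.3,fy=3.3,interpolation=cv2.INTER_CUBIC))
E
```

```text
(no output)
```

View pics/hood0.png

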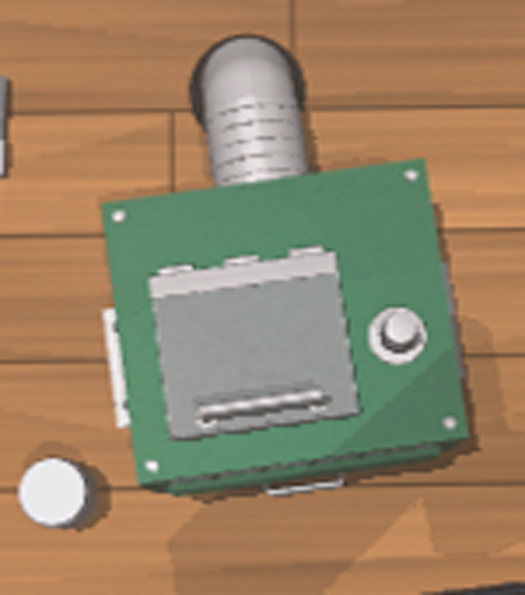

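View pics/mal0.png

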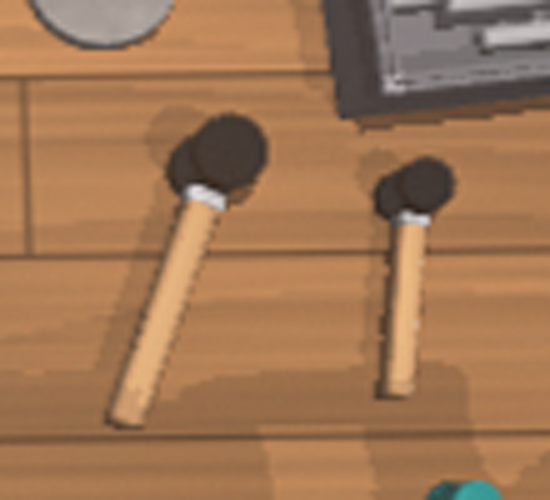

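View pics/shood0.png

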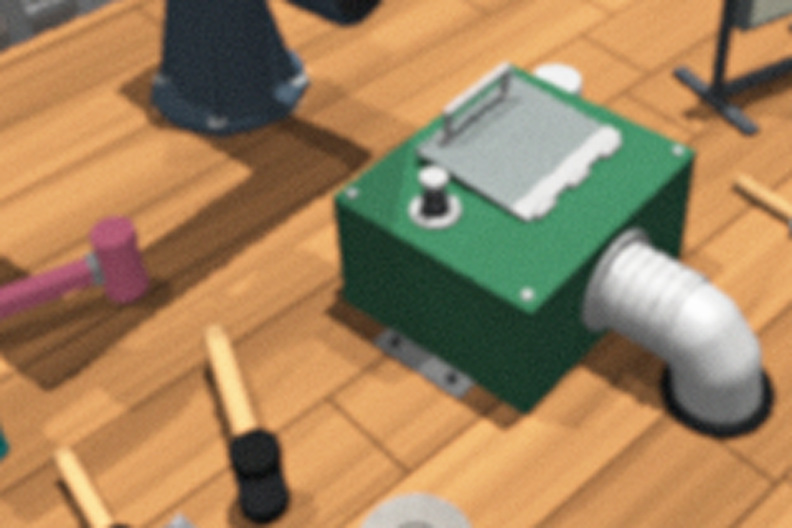

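Run:
```python
from h import *
np.set_printoptions(precision=4,suppress=True)
hd=lambda u,v:(240+u/3.5,90+v/3.5)
mc=onz('top',390+230/5,140+152/5,.09); print('mallet top',mc)
for p in((127,415),(145,330),(205,195),(170,300)): print('handle',onz('top',390+p[0]/5,140+p[1]/5,.045+.014))
print('scr',[onz('top',*hd(*p),.16)[:2] for p in((119,216),(411,175),(449,423),(152,466))])
print('pin',onz('top',*hd(402,326),.21))
print('pin tri',tri('top',hd(402,326),'scene',(180+433/3.3,150+177/3.3)))
print('bar ends',onz('top',*hd(200,412),.2),onz('top',*hd(325,399),.2))
print('hinge',onz('top',*hd(152,290),.16),onz('top',*hd(335,262),.16))
print('flapfront',onz('top',*hd(170,437),.16),onz('top',*hd(358,411),.16))
print('tin',onz('top',255,231,.085))
s=cv2.imread('pics/scene0.png');t=cv2.imread('pics/top0.png')
a=cv2.resize(s[105:200,370:460],None,fx=6,fy=6,interpolation=cv2.INTER_CUBIC)
b=cv2.resize(t[150:240,100:230],None,fx=6,fy=6,interpolation=cv2.INTER_CUBIC)
cv2.imwrite('pics/lamps.png',a);cv2.imwrite('pics/lampt.png',b)
```

```text
mallet top [ 0.5656 -0.3636  0.09  ]
handle [ 0.3924 -0.2944  0.059 ]
handle [ 0.4498 -0.3088  0.059 ]
handle [ 0.5417 -0.3535  0.059 ]
handle [ 0.47   -0.3266  0.059 ]
scr [array([0.621 , 0.1708]), array([ 0.6555, -0.0971]), array([ 0.4267, -0.1258]), array([0.3918, 0.1415])]
pin [ 0.5078 -0.0817  0.21  ]
pin tri (array([ 0.509 , -0.0805,  0.2087]), np.float64(0.0032223463744749563))
bar ends [0.4359 0.0959 0.2   ] [ 0.4457 -0.0136  0.2   ]
hinge [0.5519 0.1409 0.16  ] [ 0.5754 -0.026   0.16  ]
flapfront [0.4177 0.1252 0.16  ] [ 0.4387 -0.0442  0.16  ]
tin [0.372  0.2421 0.085 ]
```

View pics/lamps.png

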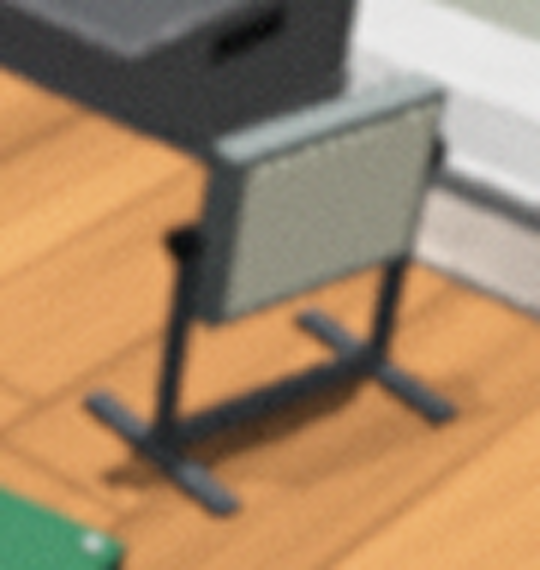

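View pics/lampt.png

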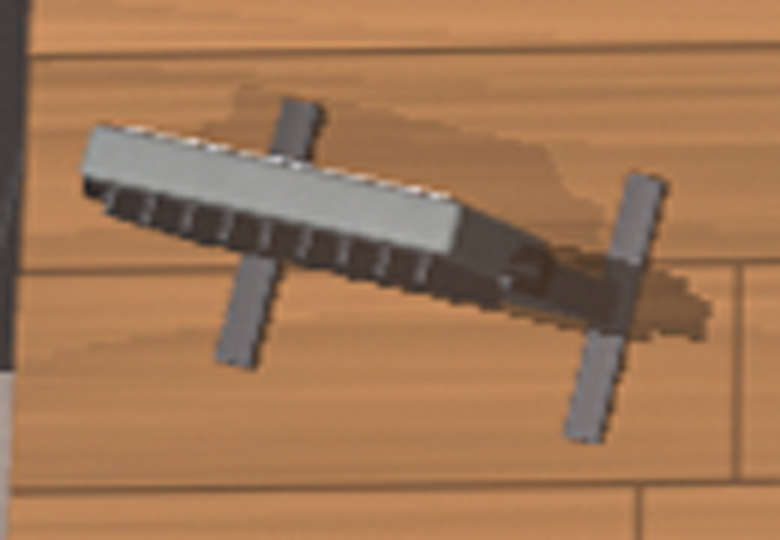

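Run:
```python
from h import *
np.set_printoptions(precision=4,suppress=True)
lt=lambda u,v:(100+u/6,150+v/6); ls=lambda u,v:(370+u/6,105+v/6)
a=onz('top',*lt(97,127),.26);b=onz('top',*lt(460,203),.26);print('front top edge',a,b,np.linalg.norm(a-b))
n=np.array([-(b-a)[1],(b-a)[0]]);n/=np.linalg.norm(n);print('normal',n,'yaw',np.degrees(np.arctan2(n[1],n[0])), (a+b)/2)
# scene: lit panel corners on ray with plane through front edge
m=(a+b)/2; N=np.array([n[0],n[1],0])
P=[]
for p in((247,172),(440,98),(410,258),(222,318)):
    o,d=ray('scene',*ls(*p)); P.append(o+d*((m-o)@N)/(d@N)); print(P[-1])
print('mean',np.mean(P,0), 'w',np.linalg.norm(P[0]-P[1]))
# hood axes
S=np.array([[.621,.1708],[.6555,-.0971],[.4267,-.1258],[.3918,.1415]])
c=S.mean(0);y=(S[0]-S[1]+S[3]-S[2]);x=(S[0]-S[3]+S[1]-S[2]);print(c,np.degrees(np.arctan2(x[1],x[0])),np.degrees(np.arctan2(-y[0],y[1])))
y0=np.arctan2(x[1],x[0])/2+np.arctan2(-y[0],y[1])/2
Rm=np.array([[np.cos(y0),-np.sin(y0)],[np.sin(y0),np.cos(y0)]])
print('yaw',y0)
for nme,q in dict(pin=(-.03,-.1),hinge=(.055,.03),bar=(-.083,.03),filt=(-.03,.03)).items(): print(nme,c+Rm@q)
h1,h2=np.array([.3924,-.2944]),np.array([.5417,-.3535])
d=h2-h1;print('mallet yaw',np.degrees(np.arctan2(d[1],d[0])), np.array([.5656,-.3636])-h1, np.degrees(np.arctan2(-.3636+.2944,.5656-.3924)))
for nme,uv,z in(('brush',(235,165),.02),('brushtop',(236,113),.02),('lamp foot',(201,220),0),('lampfoot2',(206,180),0),('pipe',(312,110),.16)): print(nme,onz('top',*uv,z))
```

```text
front top edge [0.546  0.6262 0.26  ] [0.5056 0.4465 0.26  ] 0.18417546470705914
normal [ 0.9756 -0.2195] yaw -12.677611151420985 [0.5258 0.5363 0.26  ]
[0.5088 0.4609 0.2444]
[0.5468 0.6299 0.2479]
[0.5482 0.6361 0.1138]
[0.5086 0.4601 0.1268]
mean [0.5281 0.5467 0.1832] w 0.1732230822544127
[0.5238 0.0223] 7.217379159029218 7.388382820891436
yaw 0.12745931815611067
pin [ 0.5067 -0.0807]
hinge [0.5745 0.0591]
bar [0.4376 0.0416]
filt [0.4902 0.0483]
mallet yaw -21.596001650631408 [ 0.1732 -0.0692] -21.77859157457004
brush [0.6078 0.3232 0.02  ]
brushtop [0.7964 0.3214 0.02  ]
lamp foot [0.4172 0.4447 0.    ]
lampfoot2 [0.5592 0.4296 0.    ]
pipe [0.7571 0.0476 0.16  ]
```

```bash
cat >> h.py <<'E'
def down(yaw):
    "tool down, tool x at world yaw"
    x=np.array([np.cos(yaw),np.sin(yaw),0]);y=np.array([0,0,-1.]);z=np.cross(x,y)
    return R.from_matrix(np.stack([x,y,z],1))
E
python3 - <<'E'
from h import *
np.set_printoptions(precision=4,suppress=True)
print(R.from_quat(pose()[1]).as_matrix())
y=np.radians(-21.7)
togo([.5656-.065*np.cos(y),-.3636-.065*np.sin(y),.16],down(y))
print(onz('top',473,178,.06),onz('top',468,215,.04))
E
```

```text
[[-0.9408 -0.0003  0.3389]
 [-0.3389  0.0016 -0.9408]
 [-0.0003 -1.     -0.0016]]
row [-0.7202  0.0987 -0.2673] [ 0.0001 -0.7694 -0.0007]
[ 0.5429 -0.4965  0.06  ] [ 0.4184 -0.4794  0.04  ]
```

```bash
python3 -m crank '[[-0.72,0.0,-0.267,0,-0.77,0,0.3],[-0.72,0.0,-0.267,0,-0.77,0,0.3],[-0.72,0.0,-0.267,0,-0.77,0,0.3],[-0.72,0.0,-0.267,0,-0.77,0,0.3],[-0.72,0.0,-0.267,0,-0.77,0,0.3],[-0.72,0.0,-0.267,0,-0.77,0,0.3],[-0.72,0.0,-0.267,0,-0.77,0,0.3],[-0.72,0.0,-0.267,0,-0.77,0,0.3],[-0.72,0.0,-0.267,0,-0.77,0,0.3],[-0.72,0.0,-0.267,0,-0.77,0,0.3]]'
python3 - <<'E'
from h import *
y=np.radians(-21.7)
togo([.5656-.065*np.cos(y),-.3636-.065*np.sin(y),.21],down(y))
E
```

```text
time: 1.4
position: [0.5052, -0.3399, 0.2093]
tool_rot: [-0.634, 0.312, -0.312, 0.635]
ft_force: [0.1, -1.0, -0.3]
grip_width: 0.0569
row [-0.0006 -0.0013  0.0005] [-0.     -0.1704 -0.0003]
```

```bash
python3 -m crank '[[0,0,0,0,-0.17,0,0.3],[0,0,0,0,-0.17,0,0.3],[0,0,0,0,-0.17,0,0.3],[0,0,0,0,-0.17,0,0.3]]'
python3 - <<'E'
from h import *
print(pose()); cv2.imwrite('pics/w1.png',vision.camera('wrist'))
p=pose()
print(proj('wrist',[.5656,-.3636,.09],p))
y=np.radians(-21.7)
for s in(.04,.19):print(proj('wrist',[.5656-s*np.cos(y),-.3636-s*np.sin(y),.059],p))
E
```

```text
time: 1.9
position: [0.5051, -0.3402, 0.2094]
tool_rot: [-0.694, 0.137, -0.136, 0.694]
ft_force: [0.6, -0.1, 0.9]
grip_width: 0.0567
(array([ 0.5051144 , -0.34015301,  0.20941281]), array([-0.69363997,  0.1367688 , -0.13633088,  0.69395373]))
(np.float64(324.9442559473393), np.float64(257.89309113798413))
(np.float64(324.4794553986444), np.float64(210.28469745087867))
(np.float64(322.7266760352513), np.float64(55.805096263261504))
```

View pics/w1.png

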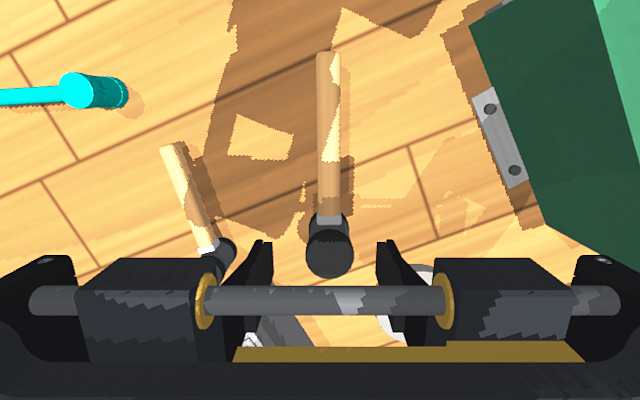

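The crop confirms it: the larger black mallet has its head at wrist (330,255) and its handle at column 328, from row 50 to row 218. The smaller one is at left (180,200). Next I descend and grip.

```bash
python3 -m crank '[[0,0.1,0.006,0,0,0,0.3],[0,0.2,0.006,0,0,0,0.3],[0,0.28,0.006,0,0,0,0.3],[0,0.32,0.006,0,0,0,0.3],[0,0.339,0.006,0,0,0,0.3],[0,0.339,0.006,0,0,0,0.3],[0,0.339,0.006,0,0,0,-1],[0,0.339,0.006,0,0,0,-1],[0,0.339,0.006,0,0,0,-1],[0,0.339,0.006,0,0,0,-1]]' 50
python3 -m crank '[[0,0,0,0,0,0,-1],[0,0,0,0,0,0,-1]]'
```

```text
time: 3.2
position: [0.5065, -0.3375, 0.0406]
tool_rot: [0.694, -0.136, 0.136, -0.694]
ft_force: [0.1, 0.2, 1.7]
grip_width: 0.0245
time: 3.45
position: [0.5064, -0.3373, 0.0405]
tool_rot: [-0.694, 0.136, -0.136, 0.694]
ft_force: [-0.0, 0.7, 2.4]
grip_width: 0.0232
```

```bash
python3 -m crank '[[0,-0.03,0,0,0,0,-1],[0,-0.1,0,0,0,0,-1],[0,-0.2,0,0,0,0,-1],[0,-0.3,0,0,0,0,-1],[0,-0.4,0,0,0,0,-1],[0,-0.46,0,0,0,0,-1],[0,-0.5,0,0,0,0,-1],[0,-0.5,0,0,0,0,-1],[0,-0.5,0,0,0,0,-1]]'
python3 - <<'E'
from h import *
cv2.imwrite('pics/w2.png',vision.camera('wrist'));cv2.imwrite('pics/s2.png',vision.camera('scene'))
y=np.radians(7.3)
# mallet centre at pin (0.508,-0.081); grip 65mm along -x
print(pose()[0])
togo([.508-.065*np.cos(y),-.081-.065*np.sin(y),.29],down(y))
E
```

```text
time: 4.58
position: [0.5053, -0.3367, 0.2888]
tool_rot: [-0.693, 0.137, -0.135, 0.695]
ft_force: [-0.9, -0.0, -4.7]
grip_width: 0.0232
[ 0.50546274 -0.3367723   0.28838134]
row [-0.3015 -0.0015  0.4117] [-0.0007 -0.1637 -0.0011]
```

View pics/w2.png

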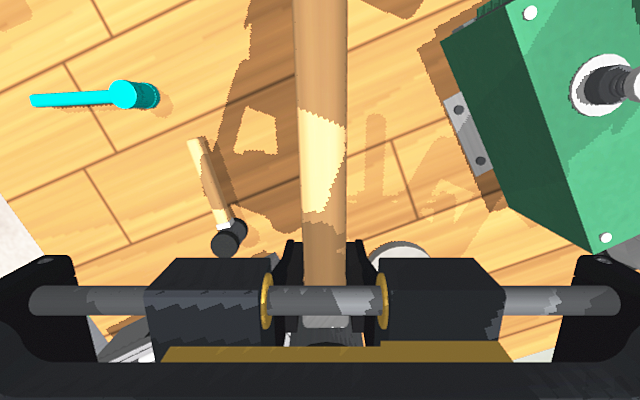

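View pics/s2.png

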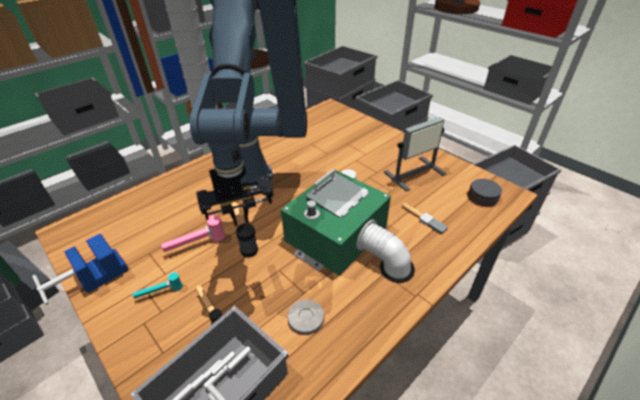

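Run:
```python
from h import *
p=pose();r=R.from_quat(p[1])
for s in(.0,.03,.06,.09,.12):
    print(s,[np.round(proj('wrist',p[0]+r.apply([-s,-.019,e]),p),1) for e in(-.012,.012)])
im=cv2.imread('pics/w2.png')
h=cv2.cvtColor(im,cv2.COLOR_BGR2HSV)
for v in(20,60,100,150,200,240,270):
    print(v,[tuple(h[v,u]) for u in (300,305,345)], ''.join('#' if abs(int(h[v,u,0])-14)<5 and h[v,u,1]<150 else '.' for u in range(285,360)))
cv2.imwrite('pics/w2c.png',cv2.resize(im[0:300,250:400],None,fx=2,fy=2))
```

```text
0.0 [array([300.8, 266. ]), array([345.6, 266. ])]
0.03 [array([299.6, 213.1]), array([346.7, 213.1])]
0.06 [array([298.1, 154.1]), array([348. , 154.1])]
0.09 [array([296.6,  88.1]), array([349.4,  88. ])]
0.12 [array([294.8,  13.6]), array([351. ,  13.5])]
20 [(np.uint8(16), np.uint8(127), np.uint8(211)), (np.uint8(16), np.uint8(125), np.uint8(223)), (np.uint8(16), np.uint8(125), np.uint8(163))] ###############################################################............
60 [(np.uint8(15), np.uint8(126), np.uint8(207)), (np.uint8(16), np.uint8(125), np.uint8(220)), (np.uint8(16), np.uint8(124), np.uint8(162))] ###############################################################.#.####.###.
100 [(np.uint8(16), np.uint8(123), np.uint8(207)), (np.uint8(15), np.uint8(126), np.uint8(217)), (np.uint8(15), np.uint8(119), np.uint8(161))] ###############################################################............
150 [(np.uint8(20), np.uint8(111), np.uint8(253)), (np.uint8(25), np.uint8(90), np.uint8(254)), (np.uint8(16), np.uint8(123), np.uint8(231))] ###############.............................................##...........##
200 [(np.uint8(15), np.uint8(133), np.uint8(178)), (np.uint8(23), np.uint8(96), np.uint8(253)), (np.uint8(15), np.uint8(118), np.uint8(145))] #################...........................#####################..###.####
240 [(np.uint8(23), np.uint8(118), np.uint8(255)), (np.uint8(16), np.uint8(124), np.uint8(163)), (np.uint8(15), np.uint8(125), np.uint8(151))] ###.....##.......#############################################...######....
270 [(np.uint8(130), np.uint8(23), np.uint8(33)), (np.uint8(15), np.uint8(123), np.uint8(168)), (np.uint8(15), np.uint8(113), np.uint8(102))] ..................###########################################..............
```

View pics/w2c.png

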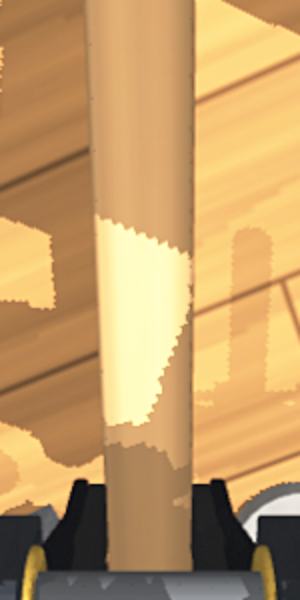

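```bash
python3 -m crank '[[-0.06,-0.002,0.082,0,-0.04,0,-1],[-0.12,-0.002,0.165,0,-0.08,0,-1],[-0.18,-0.002,0.247,0,-0.12,0,-1],[-0.24,-0.002,0.329,0,-0.164,0,-1],[-0.28,-0.002,0.385,0,-0.164,0,-1],[-0.302,-0.002,0.412,0,-0.164,0,-1],[-0.302,-0.002,0.412,0,-0.164,0,-1],[-0.302,-0.002,0.412,0,-0.164,0,-1]]'
python3 - <<'E'
from h import *
cv2.imwrite('pics/t3.png',vision.camera('top'));s=vision.camera('scene');cv2.imwrite('pics/s3.png',cv2.resize(s[140:260,250:420],None,fx=4.5,fy=4.5,interpolation=cv2.INTER_CUBIC))
y=np.radians(7.3)
togo([.508-.065*np.cos(y),-.081-.065*np.sin(y),.29],down(y)); print(pose()[0])
E
```

```text
time: 5.68
position: [0.4452, -0.0912, 0.2913]
tool_rot: [0.706, 0.045, -0.045, -0.705]
ft_force: [-1.0, -0.5, -4.2]
grip_width: 0.0231
row [-0.0024  0.0024  0.0043] [ 0.0002 -0.0001  0.0001]
[ 0.44497607 -0.09123754  0.29121225]
```

View pics/s3.png

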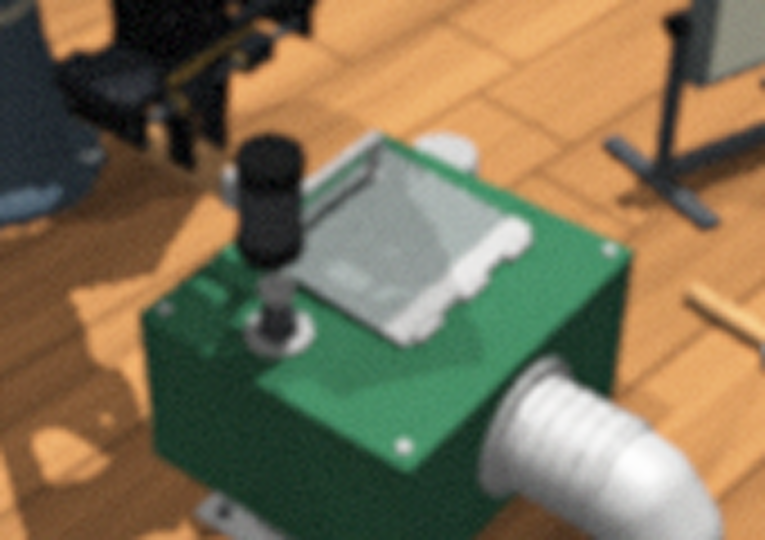

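View pics/t3.png

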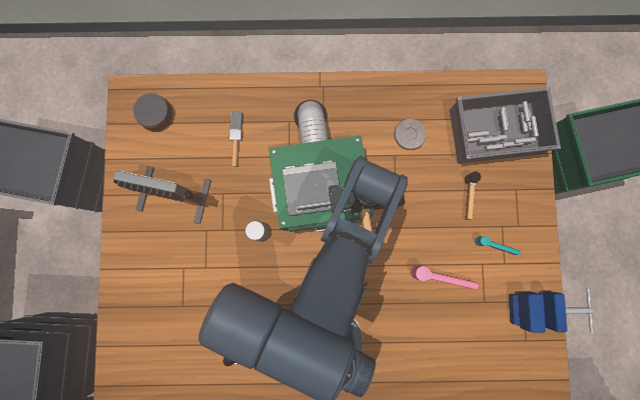

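```bash
python3 -m crank '[[-0.002,0.04,0.003,0,0,0,-1]]'
python3 - <<'E'
from h import *
o=robot.get_obs();print(o['joint_velocities'],o['position'],o['time'])
E
python3 -m crank '[[0,0,0,0,0,0,-1]]';python3 -m crank '[[0,0,0,0,0,0,-1]]'
python3 - <<'E'
from h import *
s=cv2.resize(vision.camera('scene')[140:260,250:420],None,fx=4.5,fy=4.5,interpolation=cv2.INTER_CUBIC);cv2.imwrite('pics/s4.png',s)
o=robot.get_obs();p=o['position'];print(p,o['ft_force'])
y=np.radians(7.3)
c=p+np.array([.065*np.cos(y),.065*np.sin(y),0]);print(c)
f=lambda P:((proj('scene',P)[0]-250)*4.5,(proj('scene',P)[1]-140)*4.5)
print('top',f([c[0],c[1],p[2]-.0405+.09]),'bot',f([c[0],c[1],p[2]-.0405]),'pin',f([.508,-.081,.21]))
E
```

```text
time: 5.9
position: [0.4452, -0.0905, 0.2723]
tool_rot: [0.707, 0.046, -0.043, -0.705]
ft_force: [-0.3, -0.7, -4.5]
grip_width: 0.023
[ 0.01419739  0.18707925  0.30669245 -0.00141818 -0.43535682  0.01416534] [ 0.44523385 -0.09050036  0.2723179 ] 5.9
time: 6.02
position: [0.442, -0.0887, 0.27]
tool_rot: [-0.705, -0.044, 0.046, 0.706]
ft_force: [0.1, 0.0, -5.3]
grip_width: 0.0231
time: 6.15
position: [0.4437, -0.0893, 0.2716]
tool_rot: [0.706, 0.045, -0.045, -0.706]
ft_force: [0.8, 0.4, -3.9]
grip_width: 0.0227
[ 0.44382753 -0.08921276  0.27181911] [-1.27328173 -0.67813325 -3.42569476]
[ 0.50830067 -0.08095356  0.27181911]
top (np.float64(267.0380087120353), np.float64(165.10439774569264)) bot (np.float64(271.184213322534), np.float64(263.1267590111637)) pin (np.float64(271.78742574284877), np.float64(284.824409943409))
```

View pics/s4.png

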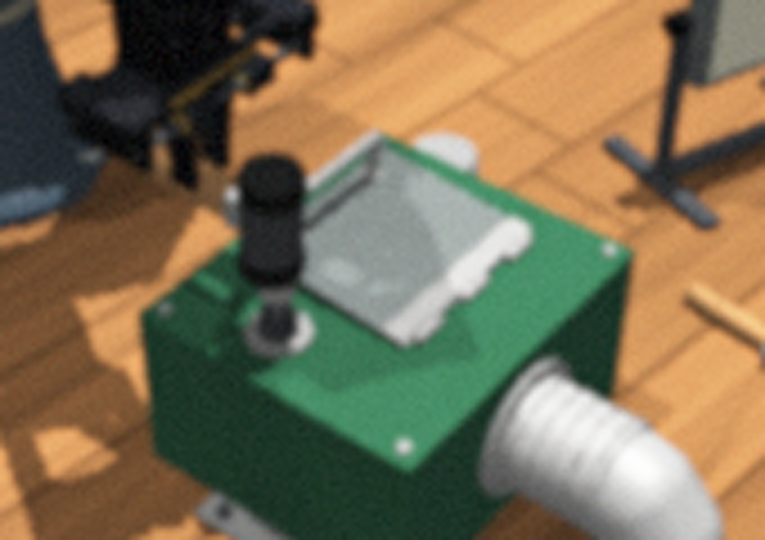

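```bash
python3 -m crank '[[0,-0.04,0,0,0,0,-1],[0,-0.1,0,0,0,0,-1],[0,-0.1,0,0,0,0,-1],[0,-0.1,0,0,0,0,-1],[0,-0.1,0,0,0,0,-1],[0,-0.1,0,0,0,0,-1]]'
python3 -m crank '[[0,0.022,0,0,0,0,-1],[0,0.06,0,0,0,0,-1]]'
python3 - <<'E'
from h import *
for i in range(7):
    o=robot.get_obs();print(o['position'],o['time']); vision.camera('top')
E
```

```text
time: 6.95
position: [0.4426, -0.0883, 0.3203]
tool_rot: [-0.705, -0.045, 0.046, 0.706]
ft_force: [-0.5, 0.2, -5.2]
grip_width: 0.0231
time: 7.2
position: [0.4434, -0.0886, 0.2907]
tool_rot: [0.706, 0.046, -0.045, -0.705]
ft_force: [0.1, -0.1, -4.8]
grip_width: 0.0229
[ 0.44343627 -0.0886405   0.29065714] 7.2
[ 0.44132465 -0.08770969  0.28783945] 7.25
[ 0.44099571 -0.08756411  0.28864561] 7.3
[ 0.44194393 -0.08791638  0.28979143] 7.35
[ 0.44281951 -0.0883466   0.29069746] 7.4
[ 0.44333656 -0.08859817  0.29129009] 7.45
[ 0.44362467 -0.08871464  0.29166727] 7.5
```

```bash
python3 -m crank '[[0,0.018,0,0,0,0,-1],[0,0.036,0,0,0,0,-1],[0,0.036,0,0,0,0,-1],[0,0.036,0,0,0,0,-1],[0,0.036,0,0,0,0,-1],[0,0.036,0,0,0,0,-1]]'
python3 -m crank '[[0,0.022,0,0,0,0,-1],[0,0.06,0,0,0,0,-1]]'
python3 - <<'E'
from h import *
for i in range(3):
    o=robot.get_obs();print(o['position'],o['time'],o['ft_force']); 
    if i<2:vision.camera('top')
E
python3 -m crank '[[0,-0.05,0,0,0,0,-1],[0,-0.15,0,0,0,0,-1],[0,-0.2,0,0,0,0,-1],[0,-0.2,0,0,0,0,-1]]'
```

```text
time: 8.3
position: [0.4433, -0.0886, 0.2735]
tool_rot: [0.706, 0.046, -0.045, -0.706]
ft_force: [-0.1, 1.1, -5.3]
grip_width: 0.0233
time: 8.55
position: [0.4434, -0.0889, 0.2433]
tool_rot: [0.706, 0.046, -0.045, -0.705]
ft_force: [-3.6, -0.6, 1.9]
grip_width: 0.0229
[ 0.44338071 -0.08885872  0.24329153] 8.55 [-3.62704059 -0.59363729  1.90490501]
[ 0.44227897 -0.08846536  0.24105868] 8.6 [-0.75191163 -1.78480287  0.60857208]
[ 0.4428582  -0.08872576  0.24227826] 8.65 [-2.25524222 -0.46022285  2.18481663]
time: 9.15
position: [0.4443, -0.0889, 0.3451]
tool_rot: [0.706, 0.047, -0.044, -0.705]
ft_force: [-0.7, 1.6, -5.1]
grip_width: 0.023
```

Run:
```python
from h import *
cv2.imwrite('pics/w5.png',vision.camera('wrist')[0:300,200:450])
y=np.radians(-21.7)
togo([.5062,-.3373,.29],down(y))
```

```text
row [ 0.0616  0.1066 -0.51  ] [0.     0.1615 0.0002]
```

View pics/w5.png

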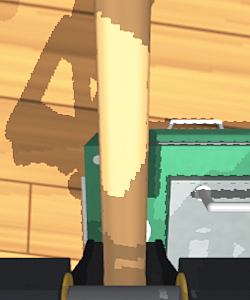

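Run:
```python
import cv2,numpy as np
a=cv2.imread('pics/w2.png')[0:300,200:450];b=cv2.imread('pics/w5.png')
c=np.hstack([a,b]);cv2.imwrite('pics/cmp.png',cv2.resize(c,(800,480)))
cv2.imwrite('pics/cmp2.png',cv2.resize(np.vstack([a[0:60,80:170],b[0:60,80:170]]),None,fx=5,fy=5))
```

```text
(no output)
```

View pics/cmp2.png

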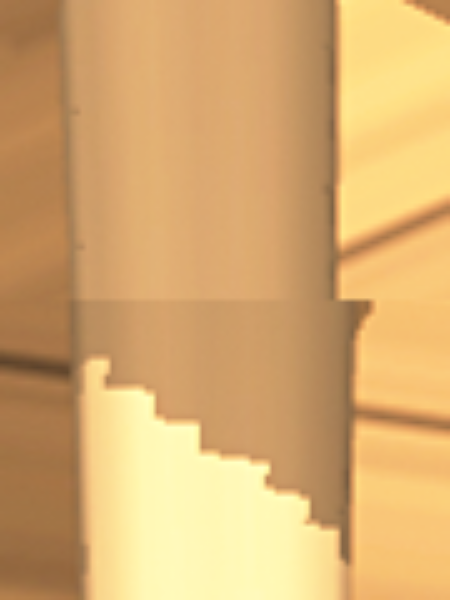

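```bash
python3 -m crank '[[0.012,0,-0.1,0,0.04,0,-1],[0.024,0,-0.2,0,0.08,0,-1],[0.036,0.02,-0.3,0,0.12,0,-1],[0.05,0.07,-0.4,0,0.1615,0,-1],[0.058,0.106,-0.48,0,0.1615,0,-1],[0.062,0.106,-0.51,0,0.1615,0,-1],[0.062,0.106,-0.51,0,0.1615,0,-1],[0.062,0.106,-0.51,0,0.1615,0,-1],[0.062,0.106,-0.51,0,0.1615,0,-1]]'
python3 - <<'E'
from h import *
s=vision.camera('scene');cv2.imwrite('pics/s6.png',cv2.resize(s[170:300,190:320],None,fx=4.5,fy=4.5,interpolation=cv2.INTER_CUBIC))
y=np.radians(-21.7)
togo([.5062,-.3373,.0415],down(y));print(pose()[0])
p=pose()[0];c=p+np.array([.065*np.cos(y),.065*np.sin(y),0])
f=lambda P:((proj('scene',P)[0]-190)*4.5,(proj('scene',P)[1]-170)*4.5)
print('top',f([c[0],c[1],p[2]-.0405+.09]),'bot',f([c[0],c[1],p[2]-.0405]))
E
```

```text
time: 10.32
position: [0.5065, -0.3359, 0.2909]
tool_rot: [-0.695, 0.133, -0.133, 0.695]
ft_force: [-0.3, -0.0, -4.9]
grip_width: 0.0227
row [-3.000e-04  4.991e-01 -2.400e-03] [0.     0.0004 0.0002]
[ 0.50660972 -0.33616224  0.29106743]
top (np.float64(245.49355987902175), np.float64(255.15840535701145)) bot (np.float64(266.82916869246645), np.float64(358.29393263650127))
```

View pics/s6.png

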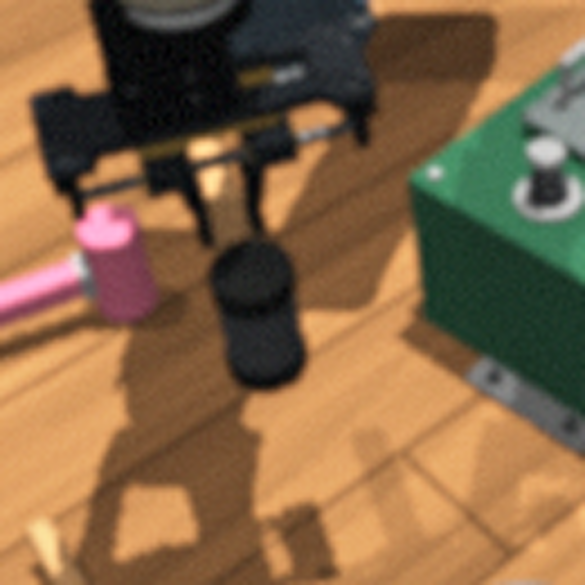

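```bash
python3 -m crank '[[0,0.1,-0.002,0,0,0,-1],[0,0.2,-0.002,0,0,0,-1],[0,0.3,-0.002,0,0,0,-1],[0,0.38,-0.002,0,0,0,-1],[0,0.43,-0.002,0,0,0,-1],[0,0.46,-0.002,0,0,0,-1],[0,0.475,-0.002,0,0,0,-1],[0,0.475,-0.002,0,0,0,-1],[0,0.475,-0.002,0,0,0,-1]]'
python3 - <<'E'
from h import *
cv2.imwrite('pics/w7.png',vision.camera('wrist')); print(pose()[0])
s=vision.camera('scene');cv2.imwrite('pics/s7.png',cv2.resize(s[200:330,190:320],None,fx=4.5,fy=4.5,interpolation=cv2.INTER_CUBIC))
E
```

```text
time: 11.5
position: [0.5069, -0.339, 0.0539]
tool_rot: [0.695, -0.132, 0.134, -0.694]
ft_force: [0.1, -0.1, -4.1]
grip_width: 0.0228
[ 0.5068514  -0.33896804  0.05393632]
```

View pics/s7.png

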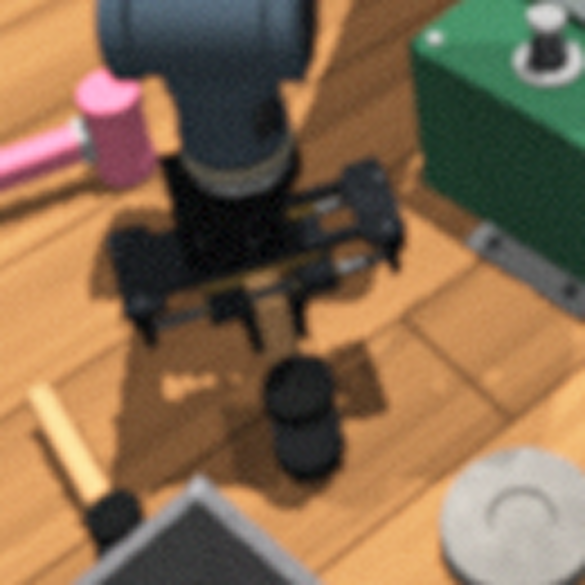

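```bash
python3 -m crank '[[0,0.01,0,0,0,0,-1],[0,0.018,0,0,0,0,-1],[0,0.018,0,0,0,0,-1]]'; python3 -m crank '[[0,0.004,0,0,0,0,-1],[0,0.004,0,0,0,0,-1]]';python3 -m crank '[[0,0.003,0,0,0,0,-1],[0,0.003,0,0,0,0,-1]]'
```

```text
time: 11.98
position: [0.5059, -0.3383, 0.0437]
tool_rot: [-0.694, 0.133, -0.133, 0.695]
ft_force: [-1.5, -0.3, -0.4]
grip_width: 0.0229
time: 12.22
position: [0.5059, -0.3383, 0.042]
tool_rot: [-0.694, 0.133, -0.133, 0.694]
ft_force: [-1.5, 1.6, 0.3]
grip_width: 0.0234
time: 12.48
position: [0.5059, -0.3382, 0.0407]
tool_rot: [-0.694, 0.133, -0.133, 0.694]
ft_force: [-4.4, 1.8, 3.0]
grip_width: 0.023
```

Run:
```python
from h import *
# head silhouette extents vs zero-tilt prediction
def sil(tcp,yaw,off):
    c=np.array(tcp)+np.array([.065*np.cos(yaw),.065*np.sin(yaw),0]); zb=tcp[2]-.0405
    P=[proj('scene',[c[0]+.025*np.cos(a),c[1]+.025*np.sin(a),zb+h]) for a in np.linspace(0,6.28,60) for h in(0,.09)]
    P=np.array(P); return (P-np.array(off))*4.5+1.75
for name,tcp,yaw,off in(('s3',(.445,-.0912,.2912),.1274,(250,140)),('s4',(.4438,-.0892,.2718),.1274,(250,140)),('s6',(.5066,-.3362,.2911),np.radians(-21.7),(190,170)),('s7',(.5069,-.339,.0539),np.radians(-21.7),(190,200))):
    im=cv2.imread(f'pics/{name}.png');P=sil(tcp,yaw,off)
    g=cv2.cvtColor(im,cv2.COLOR_BGR2GRAY)
    m=(g<55).astype(np.uint8)
    n,l,st,ce=cv2.connectedComponentsWithStats(m)
    mid=P.mean(0)
    k=l[int(mid[1]),int(mid[0])]
    x0,x1=P[:,0].min(),P[:,0].max()
    b=st[k]; 
    col=g[:, int(mid[0]-8):int(mid[0]+24)].mean(1)
    print(name,'pred x',P[:,0].min(),P[:,0].max(),'y',P[:,1].min(),P[:,1].max(),'blob',b[:4],b[0]+b[2],b[1]+b[3],'thr')
    y=int(P[:,1].max()); print(np.round(g[y-15:y+25:3,int(mid[0])+4]), y-15)
```

```text
s3 pred x 230.22375671109222 305.946866333089 y 124.60746512518072 269.59484240391777 blob [236 136  66 139] 302 275 thr
[23 19 16 18 21 40 64 79 88 90 90 91 95 98] 254
s4 pred x 232.62763331445117 307.34917717923645 y 144.97817184489952 287.896324682422 blob [146 156 367 384] 513 540 thr
[24 11  8 16 27 46 66 82 94 93 82 70 63 57] 272
s6 pred x 203.44265585165147 309.5040402853457 y 226.6465708915672 391.5720856183675 blob [ 35   0 352 389] 387 389 thr
[ 26  18  14  23  42  82 123 142 157 163 164 163 163 168] 376
s7 pred x 257.8565077686408 347.4009138271143 y 343.08987444580674 482.05463819949136 blob [232 355 110 132] 342 487 thr
[ 32  27  18  17  26  40  55  66  72  80  92 106 125 141] 467
```

Run:
```python
from h import *
def sil(tcp,yaw,off,th):
    P=[]
    for a in np.linspace(0,6.28,90):
        for h in(-.045,.045):
            v=np.array([.065+.025*np.cos(a),.025*np.sin(a),h+.0])  # from grasp point
            v=R.from_euler('y',th).apply(v)
            v=R.from_euler('z',yaw).apply(v)+np.array(tcp)+[0,0,.0045]
            P.append(proj('scene',v))
    P=np.array(P);P=(P-np.array(off))*4.5+1.75
    return np.round([P[:,0].min(),P[:,0].max(),P[:,1].min(),P[:,1].max()],1)
for name,tcp,yaw,off in(('s3',(.445,-.0912,.2912),.1274,(250,140)),('s4',(.4438,-.0892,.2718),.1274,(250,140)),('s6',(.5066,-.3362,.2911),np.radians(-21.7),(190,170)),('s7',(.5069,-.339,.0539),np.radians(-21.7),(190,200))):
    print(name,[list(map(float,sil(tcp,yaw,off,np.radians(t)))) for t in(0,3,6)])
    im=cv2.imread(f'pics/{name}.png');g=cv2.cvtColor(im,cv2.COLOR_BGR2GRAY).astype(int)
    m=sil(tcp,yaw,off,.05);cx=int((m[0]+m[1])/2);print('topcol',m[2]-12,g[int(m[2])-12:int(m[2])+24:3,cx-6])
```

```text
s3 [[230.2, 306.0, 124.6, 269.6], [232.9, 306.1, 128.9, 272.6], [231.4, 308.5, 133.1, 275.3]]
topcol 116.69999999999999 [132 137 139 138 128 109  78  51  36  29  30  34]
s4 [[232.6, 307.4, 145.0, 287.9], [235.2, 307.6, 149.2, 290.8], [233.6, 309.9, 153.4, 293.4]]
topcol 137.0 [143 143 142 136 128 102  70  50  33  27  27  31]
s6 [[203.4, 309.5, 226.6, 391.6], [205.2, 309.2, 231.9, 393.5], [206.8, 308.8, 237.1, 395.1]]
topcol 219.6 [33 36 43 53 57 56 50 44 35 30 32 31]Traceback (most recent call last):
  File "<stdin>", line 13, in <module>
  File "<stdin>", line 9, in sil
  File "h.py", line 15, in proj
    c=vision.camera_info(name); f=200/np.tan(np.radians(c['vfov']/2))
ValueError: time passes only in moves, steps and waits
```

```bash
python3 -m crank '[[0,0,0,0,0,0,-0.2],[0,0,0,0,0,0,-0.2],[0,0,0,0,0,0,-1],[0,0,0,0,0,0,-1],[0,0,0,0,0,0,-1],[0,0,0,0,0,0,-1]]' 60
python3 - <<'E'
from h import *
print(robot.get_obs()['ft_force'],pose()[0])
E
python3 -m crank '[[0,-0.03,0,0,0,0,-1],[0,-0.1,0,0,0,0,-1],[0,-0.2,0,0,0,0,-1],[0,-0.3,0,0,0,0,-1],[0,-0.4,0,0,0,0,-1],[0,-0.48,0,0,0,0,-1],[0,-0.5,0,0,0,0,-1],[0,-0.5,0,0,0,0,-1]]'
python3 - <<'E'
from h import *
y=np.radians(7.3)
togo([.508-.065*np.cos(y),-.081-.065*np.sin(y),.29],down(y))
E
```

```text
time: 13.22
position: [0.5066, -0.3385, 0.0402]
tool_rot: [0.695, -0.133, 0.133, -0.694]
ft_force: [2.2, -0.2, -0.8]
grip_width: 0.0229
[ 2.225438   -0.24633512 -0.78805351] [ 0.5065662  -0.33852834  0.04019855]
time: 14.22
position: [0.5053, -0.3377, 0.2896]
tool_rot: [-0.694, 0.134, -0.133, 0.695]
ft_force: [-0.9, -0.4, -5.0]
grip_width: 0.0228
row [-0.2985 -0.      0.4159] [-0.0003 -0.1612 -0.0005]
```

```bash
python3 -m crank '[[-0.06,-0.002,0.082,0,-0.04,0,-1],[-0.12,-0.002,0.165,0,-0.08,0,-1],[-0.18,-0.002,0.247,0,-0.12,0,-1],[-0.24,-0.002,0.329,0,-0.161,0,-1],[-0.28,-0.002,0.39,0,-0.161,0,-1],[-0.299,-0.002,0.416,0,-0.161,0,-1],[-0.299,0.015,0.416,0,-0.161,0,-1],[-0.299,0.03,0.416,0,-0.161,0,-1],[-0.299,0.03,0.416,0,-0.161,0,-1],[-0.299,0.03,0.416,0,-0.161,0,-1]]'
python3 -m crank '[[0,0,0,0,0,0,-1],[0,0,0,0,0,0,-1]]'
```

```text
time: 15.48
position: [0.4445, -0.0907, 0.2751]
tool_rot: [0.706, 0.044, -0.044, -0.706]
ft_force: [0.3, -0.5, -4.6]
grip_width: 0.0224
time: 15.72
position: [0.4443, -0.09, 0.2755]
tool_rot: [0.706, 0.045, -0.045, -0.706]
ft_force: [0.4, -0.3, -4.4]
grip_width: 0.0229
```

```bash
python3 -m crank '[[0,0.0286,0,0,0,0,-1],[0,0.0666,0,0,0,0,-1]]'
python3 - <<'E'
from h import *
for i in range(5):
    o=robot.get_obs();print(o['position'],o['time'],o['ft_force'],o['moment']); 
    if i<4:vision.camera('top')
E
python3 -m crank '[[0,-0.03,0,0,0,0,-1],[0,-0.1,0,0,0,0,-1],[0,-0.17,0,0,0,0,-1],[0,-0.17,0,0,0,0,-1]]'
```

```text
time: 15.98
position: [0.4447, -0.0902, 0.2425]
tool_rot: [0.706, 0.046, -0.044, -0.705]
ft_force: [-2.4, -1.4, 1.7]
grip_width: 0.0229
[ 0.44470417 -0.09024396  0.24253372] 15.975 [-2.39844339 -1.37389817  1.65467874] [0.03162165 0.39628859 0.00233556]
[ 0.44384469 -0.08991873  0.24047731] 16.025 [-0.09809372 -1.20013932  0.94355626] [-0.3160848  -0.21195863 -0.09672303]
[ 0.44435216 -0.09014643  0.24170967] 16.075 [-1.43423586 -1.63362771  2.01096442] [-0.01075981  0.021824   -0.03163656]
[ 0.44468234 -0.09017858  0.24258062] 16.125 [-1.08361165 -0.29439624  1.56779778] [ 0.10304281  0.2408707  -0.05844604]
[ 0.44468489 -0.09020175  0.24298724] 16.175 [-2.63890559 -0.79438841  0.62062852] [ 0.0496977   0.24251409 -0.05948072]
time: 16.68
position: [0.4462, -0.0905, 0.3298]
tool_rot: [0.707, 0.047, -0.042, -0.704]
ft_force: [-0.1, -0.6, -4.9]
grip_width: 0.0229
```

Run:
```python
from h import *
togo([.5062,-.3383,.0545],down(np.radians(-21.7)))
```

```text
row [ 0.0525  0.553  -0.5045] [0.0007 0.161  0.0025]
```

```bash
python3 -m crank '[[0.012,0,-0.1,0,0.04,0,-1],[0.024,0,-0.2,0,0.08,0,-1],[0.036,0.02,-0.3,0,0.12,0,-1],[0.045,0.08,-0.4,0,0.161,0,-1],[0.05,0.15,-0.48,0,0.161,0,-1],[0.052,0.25,-0.504,0,0.161,0,-1],[0.052,0.35,-0.504,0,0.161,0,-1],[0.052,0.44,-0.504,0,0.161,0,-1],[0.052,0.51,-0.504,0,0.161,0,-1],[0.052,0.553,-0.504,0,0.161,0,-1]]'
python3 -m crank '[[0,0.008,0,0,0,0,-1],[0,0.016,0,0,0,0,-1],[0,0.02,0,0,0,0,-1],[0,0.023,0,0,0,0,-1]]'
```

```text
time: 17.92
position: [0.4996, -0.3342, 0.0462]
tool_rot: [-0.693, 0.135, -0.131, 0.696]
ft_force: [0.3, 0.5, -4.6]
grip_width: 0.0227
time: 18.42
position: [0.502, -0.3366, 0.0401]
tool_rot: [0.695, -0.133, 0.133, -0.694]
ft_force: [-4.4, 2.8, 6.8]
grip_width: 0.0233
```

```bash
python3 -m crank '[[0,-0.002,0,0,0,0,-1],[0,-0.002,0,0,0,0,0.2],[0,-0.002,0,0,0,0,0.2],[0,-0.002,0,0,0,0,0.2],[0,-0.02,0,0,0,0,0.2],[0,-0.08,0,0,0,0,0.2],[0,-0.18,0,0,0,0,0.2],[0,-0.3,0,0,0,0,0.2],[0,-0.42,0,0,0,0,0.2],[0,-0.5,0,0,0,0,0.2]]'
python3 - <<'E'
from h import *
cv2.imwrite('pics/w8.png',vision.camera('wrist'));s=vision.camera('scene');cv2.imwrite('pics/s8.png',s)
th=0.1274;yaw=np.radians(7.3-90)
print(R.from_quat(pose()[1]).as_euler('zyx'))
togo([.4405,.0415,.30],down(yaw))
cv2.imwrite('pics/t8.png',vision.camera('top'))
E
```

```text
time: 19.68
position: [0.5025, -0.337, 0.2932]
tool_rot: [0.695, -0.132, 0.135, -0.693]
ft_force: [0.7, 0.1, -0.6]
grip_width: 0.0519
[-0.01022135  0.37867776 -1.57628399]
row [-0.3995 -0.0166  0.6592] [-0.0006  0.3389  0.0044]
```

View pics/w8.png

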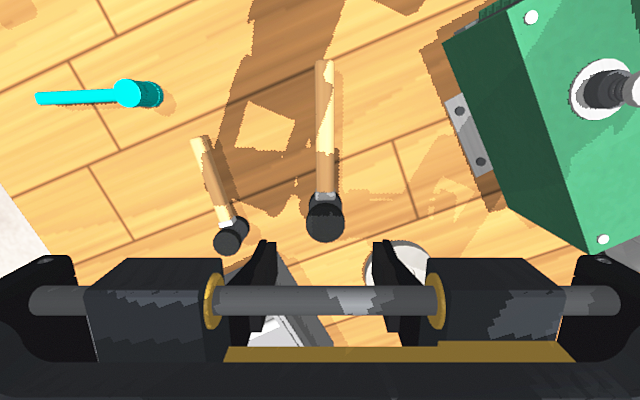

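View pics/s8.png

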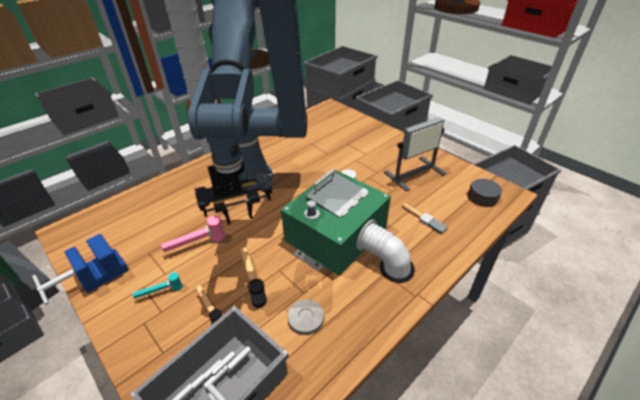

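Run:
```python
import cv2
s=cv2.imread('pics/s8.png');t=cv2.imread('pics/t8.png')
cv2.imwrite('pics/fs.png',cv2.resize(s[160:225,295:375],None,fx=9,fy=9,interpolation=cv2.INTER_CUBIC))
cv2.imwrite('pics/ft.png',cv2.resize(t[155:225,275:365],None,fx=8,fy=8,interpolation=cv2.INTER_CUBIC))
```

```text
(no output)
```

View pics/fs.png

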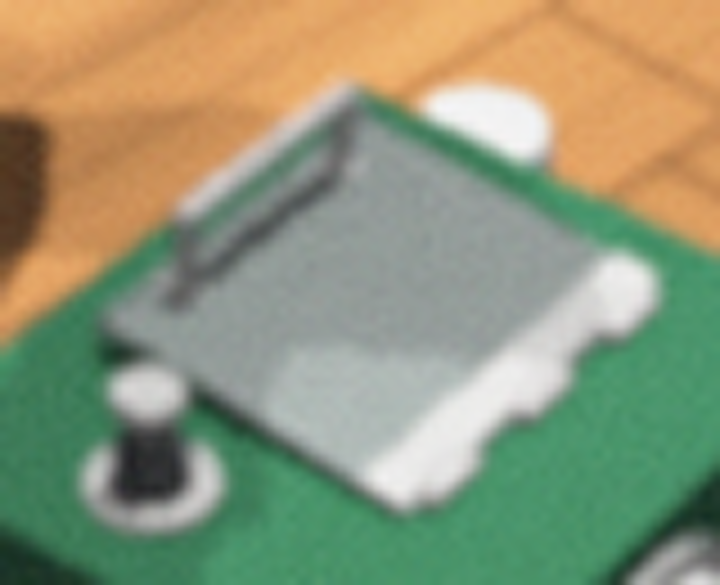

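View pics/ft.png

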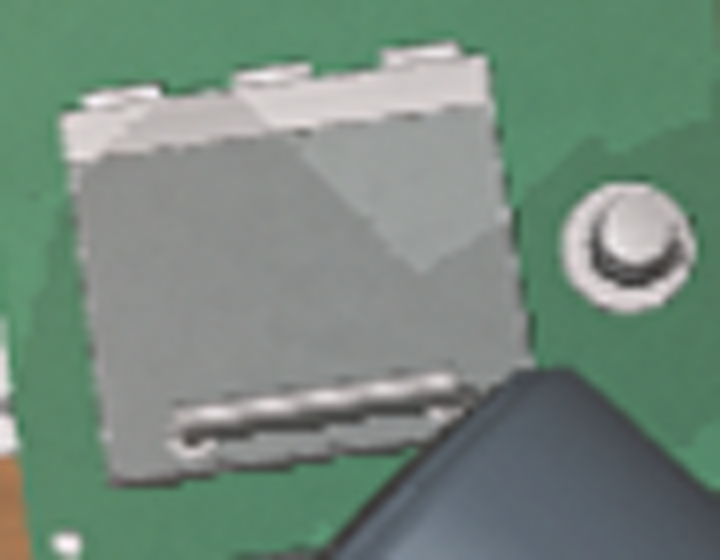

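Run:
```python
from h import *
np.set_printoptions(precision=4,suppress=True)
T=lambda u,v:(275+(u-3.5)/8,155+(v-3.5)/8);S=lambda u,v:(295+(u-4)/9,160+(v-4)/9)
A=tri('top',T(178,416),'scene',S(350,95));B=tri('top',T(460,382),'scene',S(185,212))
print(A,B);m=(A[0]+B[0])/2;print('mid',m)
c=np.array([.5238,.0223]);y=.1274;hin=np.array([.5745,.0591,.16])
v=m-hin;ex=np.array([np.cos(y),np.sin(y),0]);print('radial',-v@ex,v[2],'r',np.hypot(v@ex,v[2]),'ang',np.arctan2(v[2],-v@ex)-np.arctan2(40,138))
# bar at given z=0.2..0.22 via top only
for z in(.2,.21,.22): 
    q=(onz('top',*T(178,416),z)+onz('top',*T(460,382),z))/2;v=q-hin;print(z,q,-v@ex,np.hypot(v@ex,v[2]))
```

```text
(array([0.4377, 0.0959, 0.2163]), np.float64(0.000170793404613896)) (array([ 0.45  , -0.009 ,  0.2214]), np.float64(0.0043768746659095))
mid [0.4438 0.0434 0.2188]
radial 0.13158151610442323 0.05883807557755372 r 0.14413748477758487 ang 0.13836647663994928
0.2 [0.4452 0.0428 0.2   ] 0.13032677433814396 0.1363270630116614
0.21 [0.4441 0.0427 0.21  ] 0.13140124814798887 0.14059263143866874
0.22 [0.4431 0.0425 0.22  ] 0.13247572195783383 0.1454297662387219
```

Run:
```python
from h import *
togo([.4435,.043,.29],down(np.radians(-82.7)))
```

```text
row [-0.392   0.0007  0.663 ] [-3.000e-04  3.389e-01  2.500e-03]
```

```bash
python3 -m crank '[[-0.06,0,0.1,0,0.06,0,0.2],[-0.12,0,0.2,0,0.11,0,0.2],[-0.18,0,0.3,0,0.17,0,0.2],[-0.24,0,0.4,0,0.22,0,0.2],[-0.3,0,0.5,0,0.28,0,0.2],[-0.35,0,0.6,0,0.339,0,0.2],[-0.392,0,0.663,0,0.339,0,0.2],[-0.392,0,0.663,0,0.339,0,0.2],[-0.392,0,0.663,0,0.339,0,0.2],[-0.392,0,0.663,0,0.339,0,0.2]]' 40
python3 - <<'E'
from h import *
cv2.imwrite('pics/w9.png',vision.camera('wrist'))
p=pose()
togo([.4435,.043,.214],down(np.radians(-82.7)))
ey=np.array([-np.sin(.1274),np.cos(.1274),0])
print(proj('wrist',np.array([.4435,.043,.219])+.05*ey,p),proj('wrist',np.array([.4435,.043,.219])-.05*ey,p))
E
```

```text
time: 21.08
position: [0.4426, 0.043, 0.2886]
tool_rot: [0.531, -0.468, 0.468, -0.53]
ft_force: [-0.3, 0.4, 0.8]
grip_width: 0.0526
row [1.000e-04 1.493e-01 1.800e-03] [ 0.0002 -0.0007  0.    ]
(np.float64(327.32224337117606), np.float64(148.8677759101351)) (np.float64(327.2791598857852), np.float64(268.175989390563))
```

View pics/w9.png

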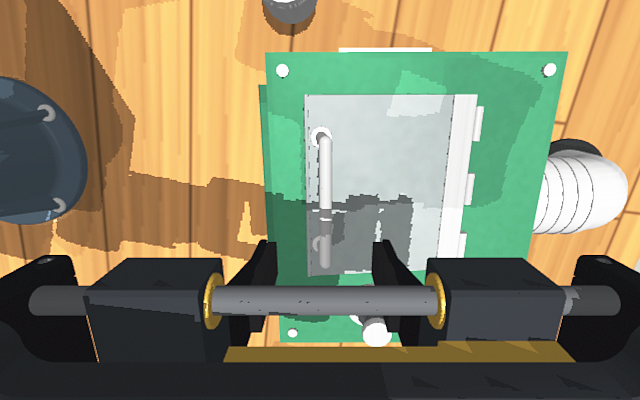

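```bash
python3 -m crank '[[0,0.06,0.002,0,0,0,0],[0,0.11,0.002,0,0,0,0],[0,0.149,0.002,0,0,0,0],[0,0.149,0.002,0,0,0,0],[0,0.149,0.002,0,0,0,-1],[0,0.149,0.002,0,0,0,-1],[0,0.149,0.002,0,0,0,-1],[0,0.149,0.002,0,0,0,-1],[0,0.149,0.002,0,0,0,-1]]' 30
```

```text
time: 22.25
position: [0.4434, 0.0442, 0.2146]
tool_rot: [-0.531, 0.467, -0.467, 0.531]
ft_force: [0.6, 0.2, 0.3]
grip_width: 0.0033
```

Run:
```python
from h import *
cv2.imwrite('pics/w10.png',vision.camera('wrist'));s=vision.camera('scene');cv2.imwrite('pics/s10.png',cv2.resize(s[140:240,270:390],None,fx=6,fy=6,interpolation=cv2.INTER_CUBIC))
o=robot.get_obs();print(o['grip_width'],o['ft_force'])
```

```text
0.0010977590780657273 [ 0.06946491 -0.48709074 -0.02166778]
```

View pics/w10.png

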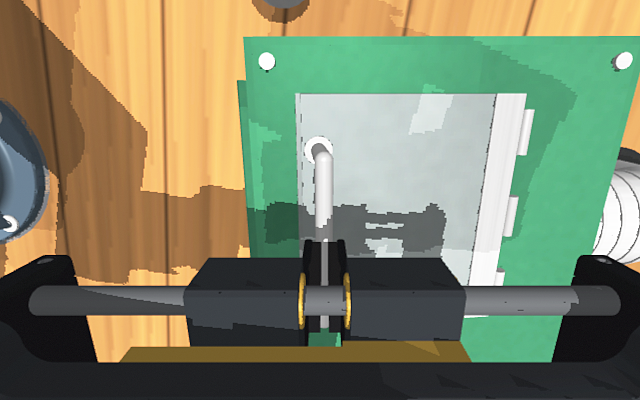

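View pics/s10.png

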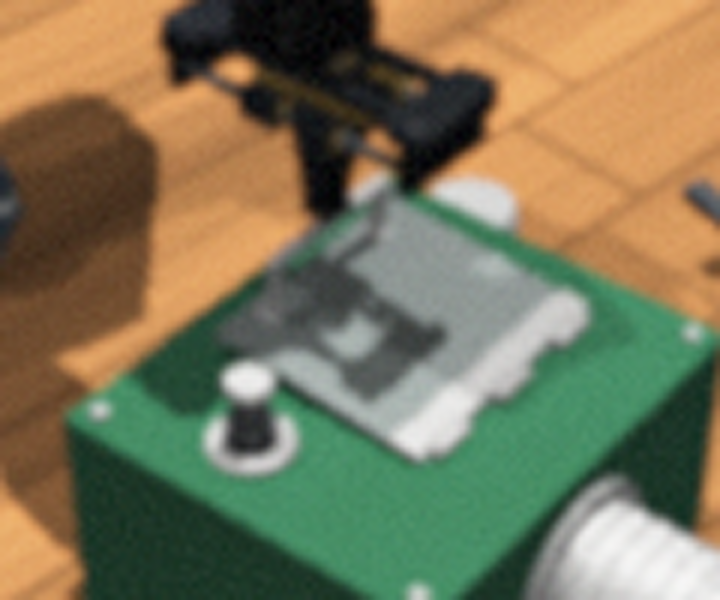

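Run:
```python
from h import *
p=pose();print(p[0])
C=vision.camera_info('wrist');f=200/np.tan(np.radians(C['vfov']/2));Ti=np.linalg.inv(C['tool_from_camera'])
r=R.from_quat(p[1])
ey=np.array([-np.sin(.1274),np.cos(.1274),0])
for z in(.19,.2,.21,.22):
    for s in(.05,.02,0):
        P=np.array([.4435,.043,z])+s*ey
        t=r.inv().apply(P-p[0]); c=Ti@np.append(t,1)
        print(z,s,'px',np.round([C['cx']+f*c[0]/-c[2],C['cy']-f*c[1]/-c[2],.01*f/-c[2]],1))
t=[0,.014,0,1];c=Ti@t;print('tip',C['cx']+f*c[0]/-c[2],C['cy']-f*c[1]/-c[2])
print(proj('scene',p[0]-[0,0,.014]), proj('scene',[.4435,.043,.2]),proj('scene',[.4435,.043,.22]))
w=cv2.imread('pics/w10.png');cv2.imwrite('pics/w10c.png',cv2.resize(w[120:350,250:400],None,fx=3.5,fy=3.5))
```

```text
[0.44336123 0.04420381 0.21450295]
0.19 0.05 px [326.6 160.6  16.1]
0.19 0.02 px [326.6 206.8  15.5]
0.19 0 px [326.5 235.4  15. ]
0.2 0.05 px [326.8 163.5  17. ]
0.2 0.02 px [326.7 211.7  16.2]
0.2 0 px [326.6 241.5  15.7]
0.21 0.05 px [326.9 166.7  17.8]
0.21 0.02 px [326.8 217.2  17. ]
0.21 0 px [326.7 248.3  16.5]
0.22 0.05 px [327.  170.2  18.8]
0.22 0.02 px [326.9 223.2  17.9]
0.22 0 px [326.9 255.7  17.3]
tip 326.65458373926083 240.09900645866566
(np.float64(324.30191169426257), np.float64(180.37518285029307)) (np.float64(324.08694712343674), np.float64(180.6482086714252)) (np.float64(324.0424137725841), np.float64(176.23395272704937))
```

View pics/w10c.png

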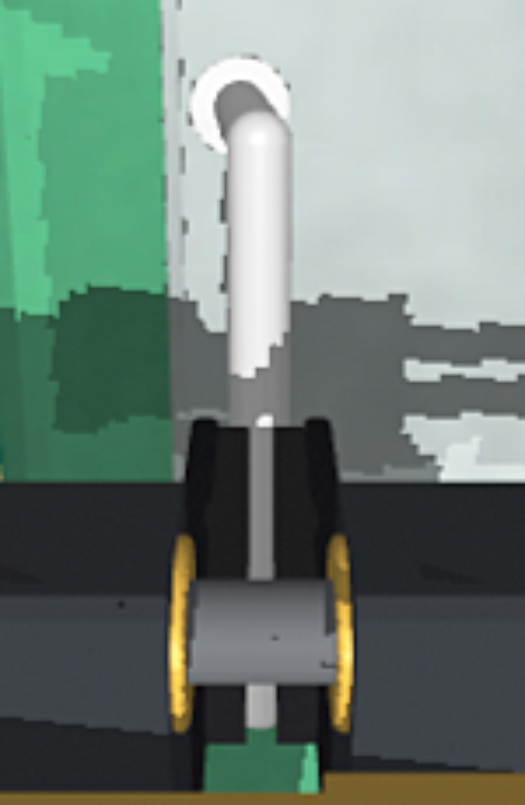

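```bash
python3 -m crank '[[0,0,0,0,0,0,-0.2],[0,0,0,0,0,0,-0.2],[0,0.014,0,0,0,0,-0.2],[0,0.028,0,0,0,0,-0.2],[0,0.028,0,0,0,0,-0.2],[0,0.028,0,0,0,0,-1],[0,0.028,0,0,0,0,-1],[0,0.028,0,0,0,0,-1],[0,0.028,0,0,0,0,-1]]' 30
```

```text
time: 23.48
position: [0.4431, 0.0441, 0.2005]
tool_rot: [0.531, -0.467, 0.467, -0.531]
ft_force: [-0.9, -0.2, 1.0]
grip_width: 0.0092
```

```bash
python3 -m crank '[[0,-0.02,0.008,0,0,0,-1],[0,-0.047,0.019,0,0,0,-1],[0,-0.07,0.031,0,0,0,-1],[0,-0.09,0.046,0,0,0,-1],[0,-0.11,0.062,0,0,0,-1],[0,-0.127,0.08,0,0,0,-1]]' 18
python3 - <<'E'
from h import *
s=vision.camera('scene');cv2.imwrite('pics/s11.png',cv2.resize(s[110:240,250:410],None,fx=4.5,fy=4.5,interpolation=cv2.INTER_CUBIC))
print(robot.get_obs()['ft_force'],pose()[0])
E
```

```text
time: 24.22
position: [0.489, 0.0498, 0.2629]
tool_rot: [-0.527, 0.465, -0.47, 0.534]
ft_force: [14.4, 1.3, -24.6]
grip_width: 0.0095
[ 14.85023201   3.32349213 -18.16884012] [0.49021848 0.04993486 0.26387492]
```

View pics/s11.png

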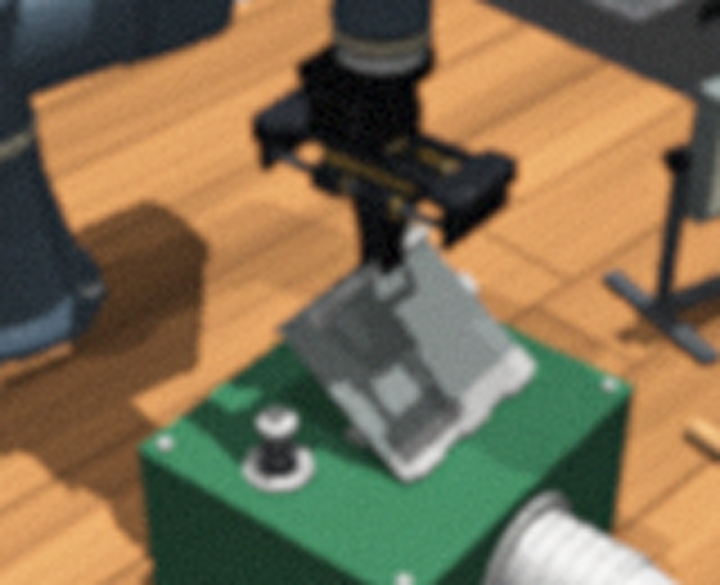

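```bash
python3 -m crank '[[0,0,0.008,0,0,0,-1],[0,-0.019,0.039,0,0,0,-1],[0,-0.034,0.062,0,0,0,-1],[0,-0.046,0.084,0,0,0,-1],[0,-0.054,0.108,0,0,0,-1]]' 7
python3 - <<'E'
from h import *
s=vision.camera('scene');cv2.imwrite('pics/s12.png',cv2.resize(s[110:240,250:410],None,fx=4.5,fy=4.5,interpolation=cv2.INTER_CUBIC))
print(robot.get_obs()['ft_force'],pose()[0])
E
```

```text
time: 24.9
position: [0.5384, 0.0563, 0.2924]
tool_rot: [-0.53, 0.466, -0.468, 0.532]
ft_force: [0.3, -0.1, 0.3]
grip_width: 0.0008
[ 2.19194527 -0.31531502  0.2016784 ] [0.54052394 0.05615892 0.2928081 ]
```

View pics/s12.png

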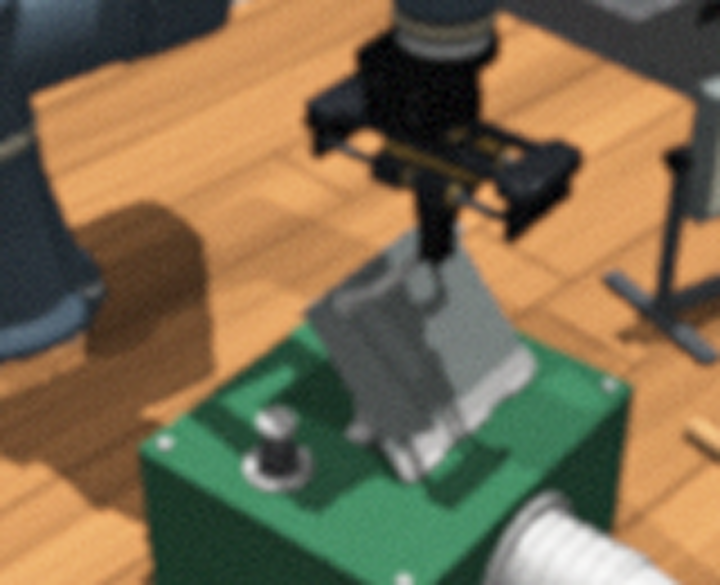

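```bash
python3 -m crank '[[0,-0.06,0,0,0,0,-1],[0,-0.12,0,0,0,0,-1],[0,-0.12,-0.08,0,0,0,-1],[0,-0.12,-0.18,0,0,0,-1],[0,-0.06,-0.23,0,0,0,-1],[0,0.02,-0.23,0,0,0,-1],[0,0.045,-0.23,0,0,0,-1],[0,0.045,-0.23,0,0,0,-1],[0,0.045,-0.23,0,0,0,-1]]' 20
python3 - <<'E'
from h import *
s=vision.camera('scene');cv2.imwrite('pics/s13.png',cv2.resize(s[110:240,250:410],None,fx=4.5,fy=4.5,interpolation=cv2.INTER_CUBIC))
print(robot.get_obs()['ft_force'],pose()[0])
E
```

```text
time: 26.08
position: [0.4241, 0.0413, 0.2696]
tool_rot: [-0.53, 0.466, -0.468, 0.531]
ft_force: [-0.4, 1.2, -0.3]
grip_width: 0.0
[-0.3042192  -0.38513546 -0.10900157] [0.42403664 0.0413392  0.26961232]
```

View pics/s13.png

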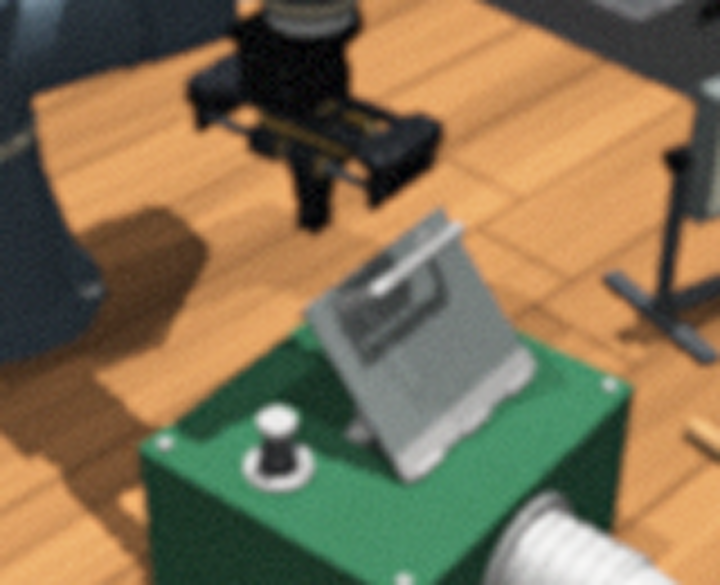

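Run:
```python
from h import *
p=pose()[0]
f=lambda P:np.round((np.array(proj('scene',P))-[250,110])*4.5+1.75,1)
print('tip',f(p-[0,0,.014]),'tcp',f(p),f(p+[0,0,.02]))
h=np.array([.5745,.0591,.16]);ex=np.array([.9919,.127,0]);ey=np.array([-.127,.9919,0])
for a in(40,50,60):
    e=h+.15*(-np.cos(np.radians(a))*ex+np.array([0,0,np.sin(np.radians(a))]));print(a,f(e-.085*ey),f(e+.085*ey))
print('hinge',f(h-.085*ey),f(h+.085*ey),'pin',f([.508,-.081,.21]))
```

```text
tip [315.8 253.7] tcp [315.6 239.1] [315.2 217.9]
40 [279.6 325.3] [417.6 221.1]
50 [298.2 315.3] [437.  210.3]
60 [320.6 310.4] [459.9 204.1]
hinge [400.8 486.4] [529.2 371.1] pin [273.5 421.6]
```

Run:
```python
from h import *
s=cv2.imread('pics/s13.png');cv2.imwrite('pics/s13z.png',cv2.resize(s[120:290,230:400],None,fx=3.5,fy=3.5,interpolation=cv2.INTER_CUBIC))
f=lambda P:np.round((np.array(proj('scene',P))-[190,170])*4.5+1.75,1)
p=np.array([.5066,-.3362,.2911]);y=np.radians(-21.7);z=np.array([-np.sin(y),np.cos(y),0])
for s in(.02,-.02):print('s6 tips',f(p-[0,0,.014]+z*s))
```

```text
s6 tips [269.7 251. ]
s6 tips [207.1 268.3]
```

View pics/s13z.png

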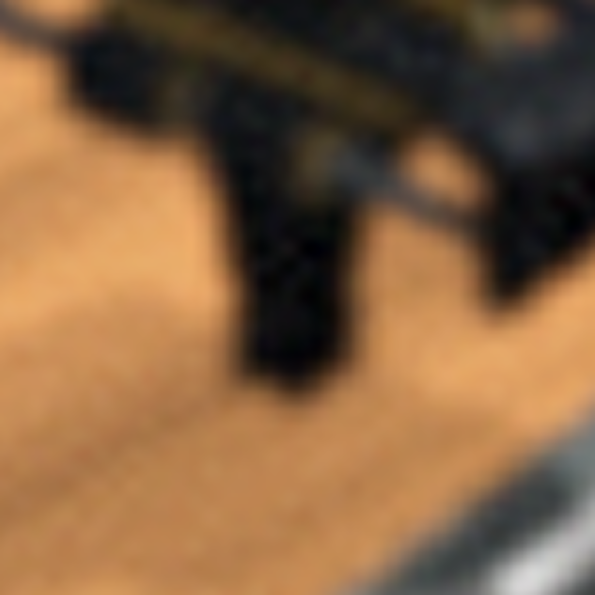

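Run:
```python
from h import *
q=[0.531,-0.468,0.468,-0.53]
for dz in(0,.01,.02):
    p=(np.array([.4426,.043,.2886+dz]),np.array(q)/np.linalg.norm(q))
    print(dz,[np.round(proj('wrist',P,p),1) for P in([.3918,.1415,.16],[.621,.1708,.16],[.4267,-.1258,.16])])
p=pose()
for y in(.014,0,-.006):print(y,np.round(proj('wrist',p[0]+R.from_quat(p[1]).apply([0,y,.0]),p),1))
for y in(.014,0,-.006):print(y,np.round(proj('wrist',p[0]+R.from_quat(p[1]).apply([-.0095,y,.0]),p),1))
```

```text
0 [array([282.6,  77.5]), array([547. ,  76.8]), array([292.9, 334.7])]
0.01 [array([284. ,  78.3]), array([539.7,  77.6]), array([293.7, 328.7])]
0.02 [array([285.2,  79.1]), array([532.9,  78.4]), array([294.5, 323.1])]
0.014 [326.7 240.1]
0 [326.8 249.7]
-0.006 [326.9 254.2]
0.014 [326.7 226.1]
0 [326.9 234.8]
-0.006 [326.9 238.9]
```

```bash
python3 -m crank '[[0,0.016,0.02,0,0,0,-1],[0,0.016,0.06,0,0,0,-1],[0,0.016,0.1,0,0,0,-1],[0,0.016,0.14,0,0,0,-1],[0,0.016,0.18,0,0,0,-1],[0,0.016,0.21,0,0,0,-1]]'
python3 - <<'E'
from h import *
s=vision.camera('scene');cv2.imwrite('pics/s14.png',cv2.resize(s[110:240,250:410],None,fx=4.5,fy=4.5,interpolation=cv2.INTER_CUBIC))
print(robot.get_obs()['ft_force'],pose()[0])
E
```

```text
time: 26.88
position: [0.5272, 0.0549, 0.2607]
tool_rot: [0.531, -0.467, 0.467, -0.53]
ft_force: [-2.6, -0.3, 3.6]
grip_width: 0.0005
[0.03117025 1.65781359 1.19369848] [0.52970892 0.05506    0.26068875]
```

View pics/s14.png

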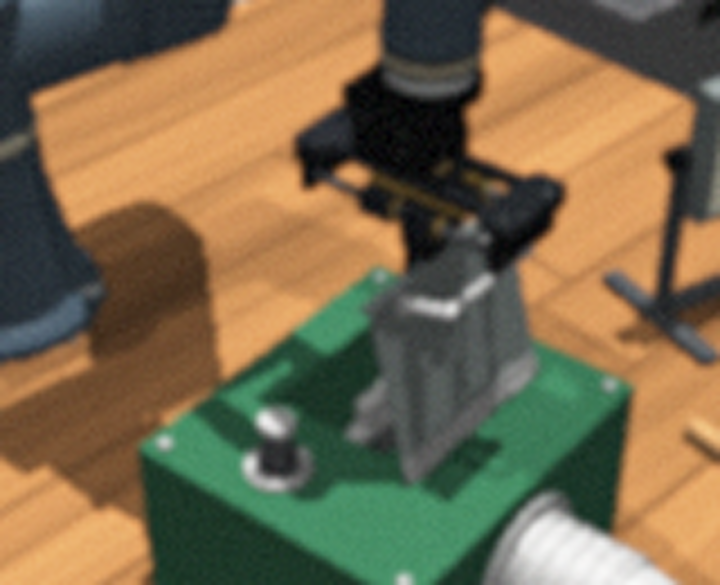

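```bash
python3 -m crank '[[0,0,0.03,0,0,0,-1],[0,0,0.06,0,0,0,-1],[0,0,0.09,0,0,0,-1],[0,0,0.115,0,0,0,-1],[0,0,0.13,0,0,0,-1],[0,0,0.13,0,0,0,-1]]'
python3 - <<'E'
from h import *
s=vision.camera('scene');cv2.imwrite('pics/s15.png',cv2.resize(s[110:240,250:410],None,fx=4.5,fy=4.5,interpolation=cv2.INTER_CUBIC))
print(robot.get_obs()['ft_force'],pose()[0])
E
```

```text
time: 27.68
position: [0.5922, 0.063, 0.2603]
tool_rot: [-0.53, 0.467, -0.468, 0.531]
ft_force: [0.3, 0.1, -0.2]
grip_width: 0.0004
[-0.13148743  0.31917719  0.36827428] [0.59202685 0.06298092 0.26049156]
```

View pics/s15.png

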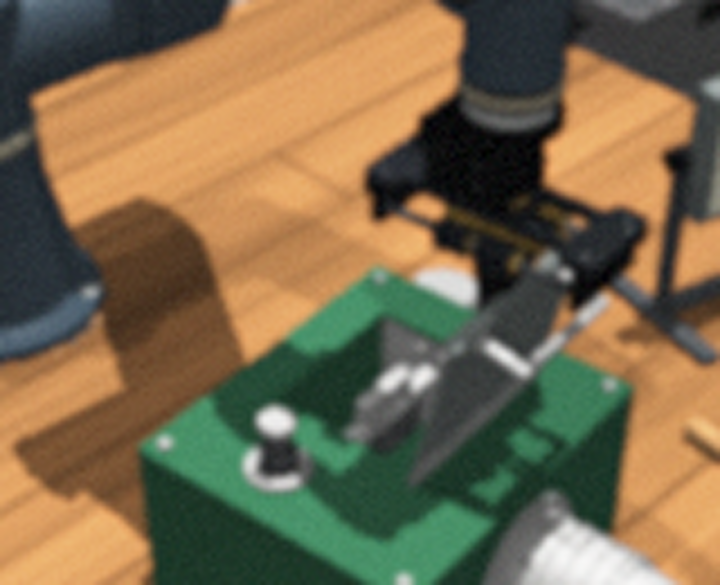

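```bash
python3 -m crank '[[0,-0.06,-0.06,0,0,0,-0.4],[0,-0.14,-0.14,0,0,0,-0.4],[0,-0.14,-0.2,0,-0.06,0,-0.4],[0,-0.14,-0.21,0,-0.12,0,-0.4],[0,-0.14,-0.21,0,-0.18,0,-0.4],[0,-0.14,-0.21,0,-0.24,0,-0.4],[0,-0.14,-0.21,0,-0.3,0,-0.4],[0,-0.14,-0.21,0,-0.36,0,-0.4],[0,-0.14,-0.21,0,-0.42,0,-0.4],[0,-0.14,-0.21,0,-0.5,0,0.4]]'
python3 -m crank '[[0,0,0,0,-0.022,0,0.8],[0,0,0,0,-0.022,0,0.8],[0,0,0,0,-0.022,0,0.8]]'
python3 - <<'E'
from h import *
cv2.imwrite('pics/w16.png',vision.camera('wrist'))
print(pose()[0]); togo([.4902,.0483,.33],down(.1274))
s=vision.camera('scene');cv2.imwrite('pics/s16.png',cv2.resize(s[110:240,250:410],None,fx=4.5,fy=4.5,interpolation=cv2.INTER_CUBIC))
E
```

```text
time: 28.98
position: [0.4874, 0.0497, 0.3311]
tool_rot: [0.707, 0.023, -0.021, -0.707]
ft_force: [-0.1, 0.5, 0.8]
grip_width: 0.0306
time: 29.35
position: [0.4871, 0.0497, 0.3307]
tool_rot: [0.706, 0.044, -0.043, -0.706]
ft_force: [0.2, 0.1, 0.3]
grip_width: 0.0583
[0.48709868 0.04969804 0.33068655]
row [ 0.0058  0.0014 -0.0035] [ 0.     -0.001   0.0002]
```

View pics/w16.png

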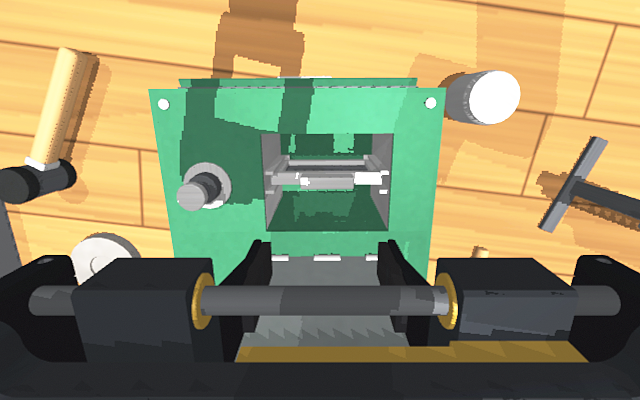

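View pics/s16.png

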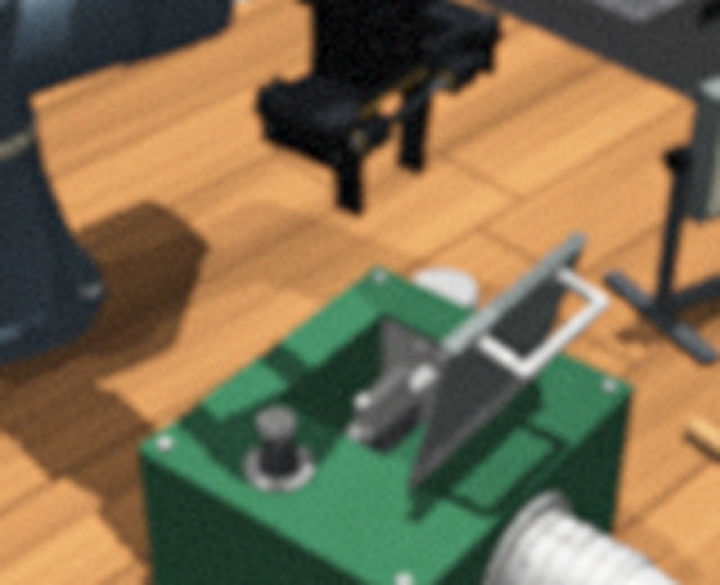

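Run:
```python
from h import *
w=cv2.imread('pics/w16.png');cv2.imwrite('pics/w16c.png',cv2.resize(w[120:240,250:405],None,fx=5,fy=5,interpolation=cv2.INTER_CUBIC))
p=pose();ex=np.array([.9919,.127,0]);ey=np.array([-.127,.9919,0])
f=lambda P:np.round((np.array(proj('wrist',P,p))-[250,120])*5+2,1)
c=np.array([.4902,.0483,.155])
print([f(c+a*ex+b*ey) for a,b in((-.007,-.03),(-.007,.03),(.007,-.03),(.007,.03))])
h=np.array([.5238,.0223,.16])
print('opening',[f(h+a*ex+b*ey) for a,b in((-.085,-.04),(-.085,.1),(.025,-.04),(.025,.1))])
```

```text
[array([222.2, 290.8]), array([493.8, 290. ]), array([224.1, 352.1]), array([492.6, 351.3])]
opening [array([21.8, 72.4]), array([690.7,  70.3]), array([ 53.9, 560.8]), array([664.4, 559. ])]
```

View pics/w16c.png

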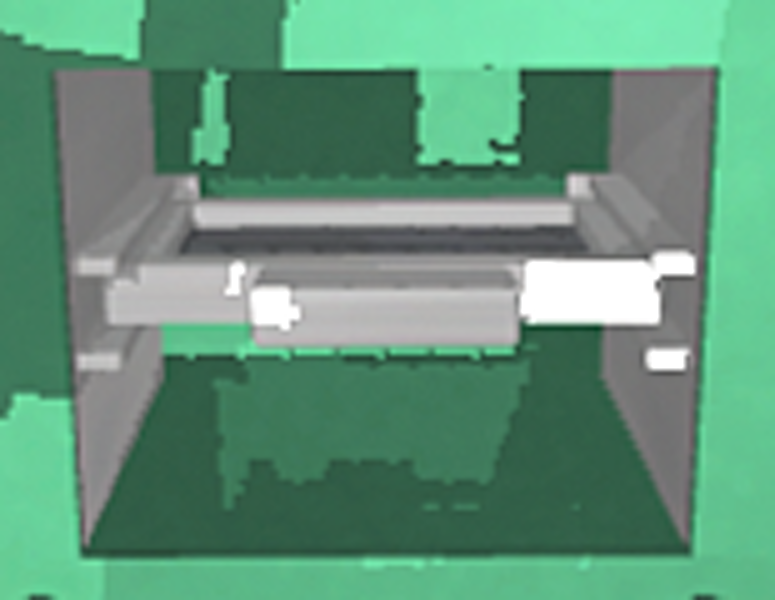

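Run:
```python
from h import *
togo([.4885,.0543,.147],down(.1274))
```

```text
row [0.0038 0.3672 0.0088] [ 0.     -0.0009  0.0002]
```

```bash
python3 -m crank '[[0.004,0.04,0.009,0,-0.001,0,1],[0.004,0.12,0.009,0,-0.001,0,1],[0.004,0.2,0.009,0,-0.001,0,1],[0.004,0.27,0.009,0,-0.001,0,1],[0.004,0.3,0.009,0,-0.001,0,1],[0.004,0.3,0.009,0,-0.001,0,1]]' 50
python3 - <<'E'
from h import *
cv2.imwrite('pics/w17.png',vision.camera('wrist'));o=robot.get_obs();print(o['position'],o['ft_force'])
E
```

```text
time: 30.2
position: [0.4877, 0.0545, 0.1794]
tool_rot: [-0.705, -0.044, 0.046, 0.706]
ft_force: [0.4, -0.1, 0.9]
grip_width: 0.0871
[0.48853863 0.05441952 0.18033542] [ 0.51031869 -0.19530236 -0.40967292]
```

View pics/w17.png

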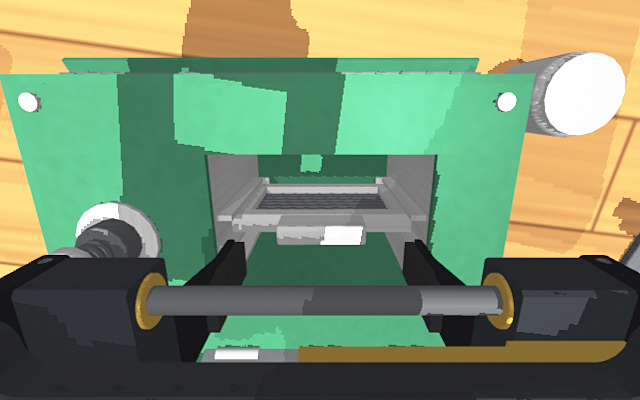

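```bash
python3 - <<'E'
from h import *
p=pose();r=R.from_quat(p[1])
y=p[0][2]-.155
for x in(-.005,0,.005):print(x,np.round(proj('wrist',p[0]+r.apply([x,y,0]),p),1))
E
python3 -m crank '[[0,0.03,-0.003,0,0,0,1],[0,0.06,-0.003,0,0,0,1],[0,0.066,-0.003,0,0,0,1],[0,0.066,-0.003,0,0,0,1]]'
```

```text
-0.005 [321.9 226.4]
0 [321.9 233.4]
0.005 [322.  240.3]
time: 30.75
position: [0.4893, 0.0529, 0.1482]
tool_rot: [0.706, 0.046, -0.045, -0.706]
ft_force: [-0.2, 0.4, -0.6]
grip_width: 0.0868
```

```bash
python3 -m crank '[[0.002,0.006,0.003,0,0,0,1],[0.002,0.012,0.003,0,0,0,1],[0.002,0.012,0.003,0,0,0,1]]'; python3 -m crank '[[0,0.006,0,0,0,0,1],[0,0.012,0,0,0,0,1],[0,0.012,0,0,0,0,1]]'
```

```text
time: 31.12
position: [0.4893, 0.0546, 0.1414]
tool_rot: [-0.706, -0.045, 0.046, 0.706]
ft_force: [0.2, -0.2, 0.6]
grip_width: 0.087
time: 31.5
position: [0.4892, 0.0546, 0.1351]
tool_rot: [-0.706, -0.045, 0.046, 0.706]
ft_force: [-0.4, 0.6, 0.2]
grip_width: 0.0869
```

```bash
python3 -m crank '[[0,0.006,0,0,0,0,1],[0,0.01,0,0,0,0,1],[0,0.01,0,0,0,0,1]]'
python3 - <<'E'
from h import *
cv2.imwrite('pics/w18.png',vision.camera('wrist'));o=robot.get_obs();print(o['position'],o['ft_force'])
s=vision.camera('scene');cv2.imwrite('pics/s18.png',cv2.resize(s[110:240,250:410],None,fx=4.5,fy=4.5,interpolation=cv2.INTER_CUBIC))
E
```

```text
time: 31.88
position: [0.4893, 0.0546, 0.1303]
tool_rot: [-0.706, -0.045, 0.045, 0.706]
ft_force: [-0.1, 0.9, -0.3]
grip_width: 0.0868
[0.48940048 0.05457685 0.13034691] [-0.54882624  0.14447868 -0.05135533]
```

View pics/w18.png

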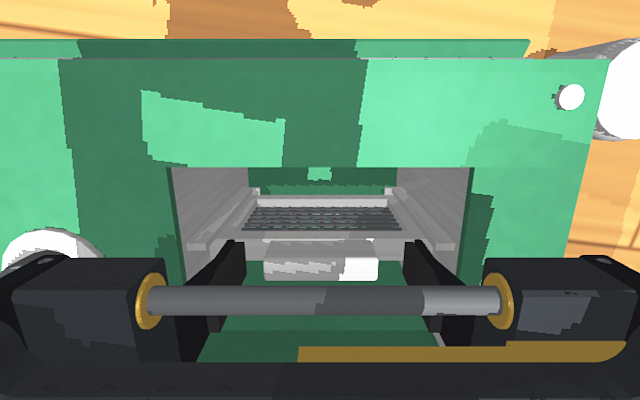

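View pics/s18.png

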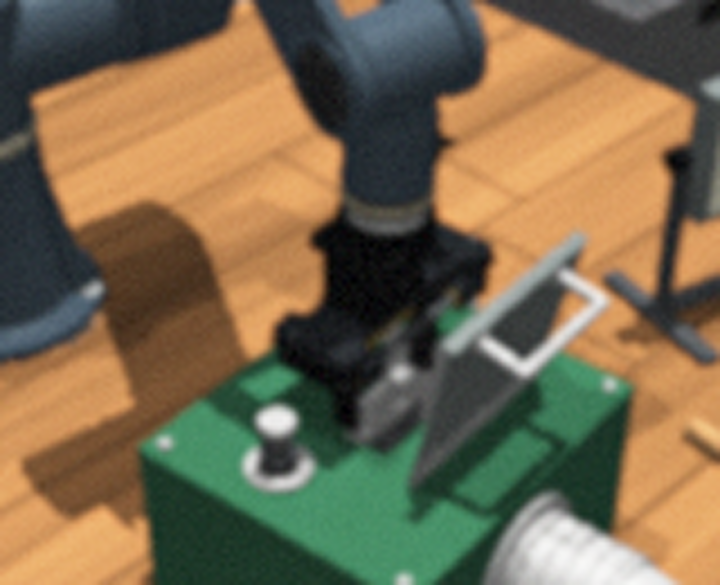

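```bash
python3 -m crank '[[0,0.006,0,0,0,0,1],[0,0.006,0,0,0,0,1]]'; python3 -m crank '[[0,0,0,0,0,0,-1],[0,0,0,0,0,0,-1],[0,0,0,0,0,0,-1],[0,0,0,0,0,0,-1],[0,0,0,0,0,0,-1]]' 50
```

```text
time: 32.22
position: [0.4893, 0.0546, 0.1272]
tool_rot: [-0.706, -0.045, 0.046, 0.706]
ft_force: [0.4, -0.7, -0.2]
grip_width: 0.0874
time: 32.85
position: [0.4896, 0.0544, 0.1275]
tool_rot: [0.706, 0.046, -0.045, -0.706]
ft_force: [0.2, -1.3, 0.3]
grip_width: 0.0593
```

```bash
python3 -m crank '[[0,-0.02,0,0,0,0,-1],[0,-0.05,0,0,0,0,-1],[0,-0.08,0,0,0,0,-1]]'; python3 -m crank '[[0,-0.04,0,0,0,0,-1],[0,-0.08,0,0,0,0,-1],[0,-0.12,0,0,0,0,-1]]';python3 -m crank '[[0,-0.05,0,0,0,0,-1],[0,-0.1,0,0,0,0,-1],[0,-0.13,0,0,0,0,-1],[0,-0.13,0,0,0,0,-1],[0,-0.13,0,0,0,0,-1]]'
python3 - <<'E'
from h import *
cv2.imwrite('pics/w19.png',vision.camera('wrist'));o=robot.get_obs();print(o['position'],o['ft_force'])
s=vision.camera('scene');cv2.imwrite('pics/s19.png',cv2.resize(s[100:230,250:450],None,fx=4,fy=4,interpolation=cv2.INTER_CUBIC))
n=np.array([.9756,-.2195]);print(np.arctan2(n[1],n[0]))
togo([.664,.515,.245],down(np.arctan2(n[1],n[0])))
E
```

```text
time: 33.22
position: [0.4889, 0.0548, 0.168]
tool_rot: [-0.705, -0.045, 0.046, 0.706]
ft_force: [-0.2, -0.5, -3.0]
grip_width: 0.0593
time: 33.6
position: [0.4887, 0.0548, 0.2282]
tool_rot: [-0.705, -0.045, 0.046, 0.706]
ft_force: [1.1, -0.2, -2.3]
grip_width: 0.0592
time: 34.22
position: [0.4885, 0.0547, 0.2917]
tool_rot: [-0.705, -0.045, 0.046, 0.706]
ft_force: [-0.1, 0.1, -3.7]
grip_width: 0.0595
[0.48846485 0.05472295 0.2915053 ] [ 0.22138408  0.07447404 -3.14679056]
-0.22130468613125237
row [0.466  0.0924 0.8681] [-1.000e-04  1.113e-01 -8.000e-04]
```

View pics/w19.png

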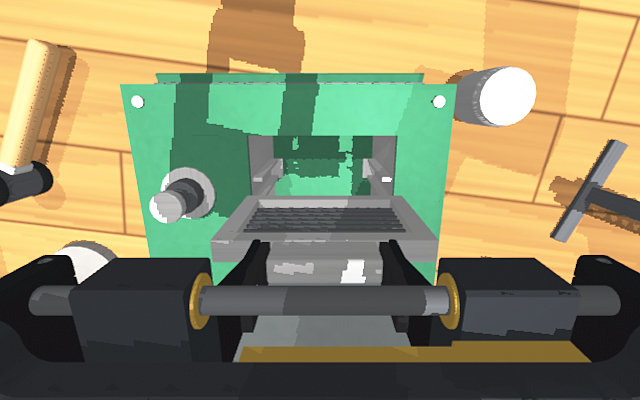

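View pics/s19.png

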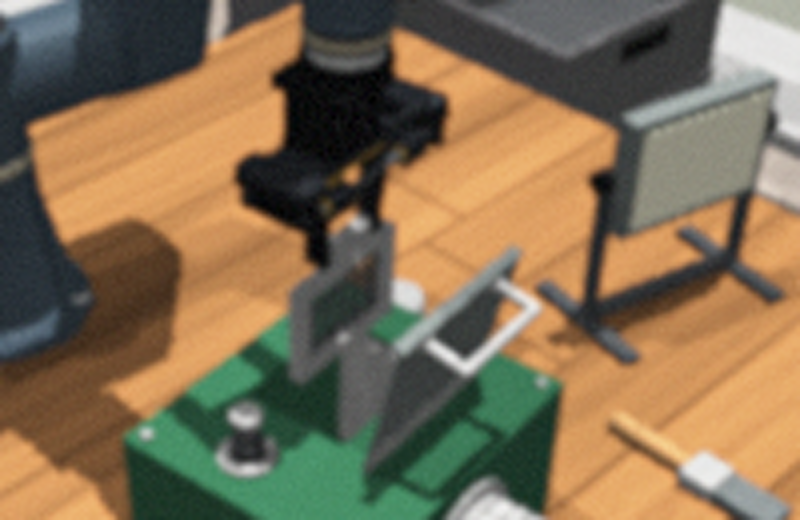

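```bash
python3 -m crank '[[0.005,0,0.04,0,0,0,-1],[0.013,0,0.11,0,0,0,-1],[0.025,0,0.19,0,0,0,-1],[0.035,0,0.27,0,0,0,-1],[0.045,0,0.35,0,0,0,-1],[0.055,0,0.43,0,0,0,-1],[0.1,0,0.48,0,0,0,-1],[0.17,0,0.486,0,0.03,0,-1],[0.25,0,0.486,0,0.07,0,-1],[0.33,0,0.484,0,0.111,0,-1]]'
python3 - <<'E'
from h import *
o=robot.get_obs();print(o['position'],o['ft_force'],o['q'])
togo([.664,.515,.235],down(-.2213)); togo([.664,.33,.29],down(-.2213))
E
```

```text
time: 35.58
position: [0.6226, 0.3161, 0.2909]
tool_rot: [0.703, -0.08, 0.078, -0.702]
ft_force: [-0.1, 0.6, -2.5]
grip_width: 0.0598
[0.62258857 0.31607558 0.29085509] [-0.14046706  0.64640086 -2.52656011] [ 3.10066117e-01  5.66238742e-01  1.12760041e+00  1.19611313e-04
  1.45037206e+00 -1.03683198e+00]
row [-0.0073  0.1112  0.4064] [ 0.0004 -0.0008 -0.0007]
row [0.0746 0.0015 0.0455] [ 0.0004 -0.0008 -0.0007]
```

```bash
python3 -m crank '[[0.05,0,0.05,0,0,0,-1],[0.07,0,0.12,0,0,0,-1],[0.055,0,0.2,0,0,0,-1],[0.035,0.02,0.28,0,0,0,-1],[0.015,0.06,0.35,0,0,0,-1],[0,0.1,0.39,0,0,0,-1],[-0.007,0.111,0.406,0,0,0,-1],[-0.007,0.111,0.406,0,0,0,-1],[-0.007,0.111,0.406,0,0,0,-1]]'
python3 - <<'E'
from h import *
o=robot.get_obs();print(o['position'],o['ft_force'])
s=vision.camera('scene');cv2.imwrite('pics/s20.png',cv2.resize(s[80:230,330:500],None,fx=4.5,fy=4,interpolation=cv2.INTER_CUBIC))
t=vision.camera('top');cv2.imwrite('pics/t20.png',cv2.resize(t[90:250,90:330],None,fx=3.3,fy=3.3,interpolation=cv2.INTER_CUBIC))
cv2.imwrite('pics/w20.png',vision.camera('wrist'));togo([.664,.515,.235],down(-.2213))
E
```

```text
time: 36.7
position: [0.6642, 0.5133, 0.2385]
tool_rot: [-0.703, 0.078, -0.079, 0.703]
ft_force: [-0.9, -0.4, -3.1]
grip_width: 0.0594
[0.66424949 0.51329899 0.23850272] [-0.87942854 -0.41454497 -3.1010215 ]
row [-0.0008  0.0074  0.0028] [-0.0004 -0.0002  0.0006]
```

View pics/s20.png

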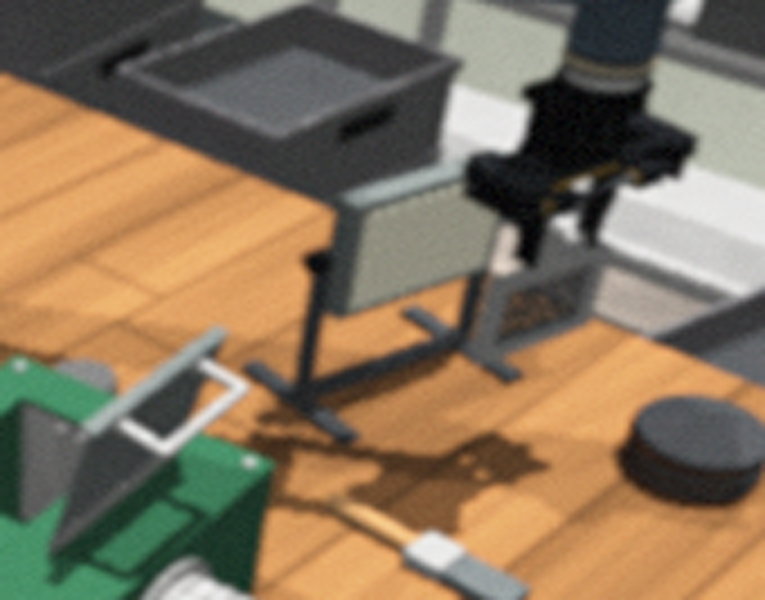

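View pics/t20.png

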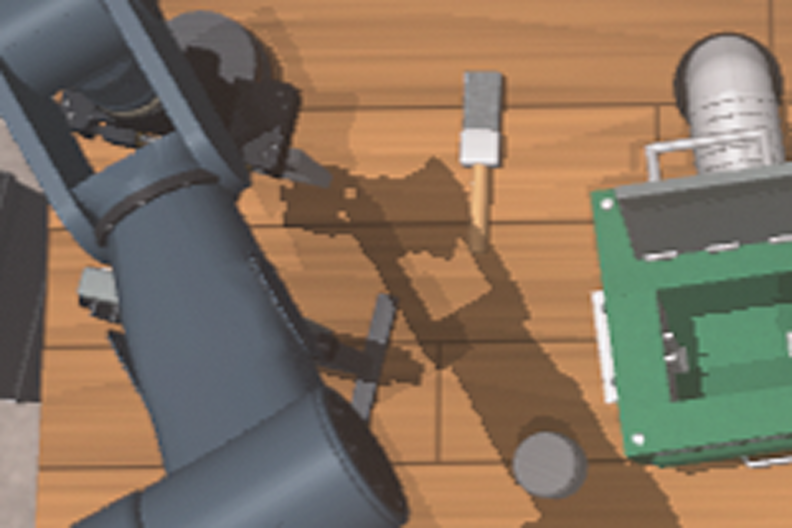

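View pics/w20.png

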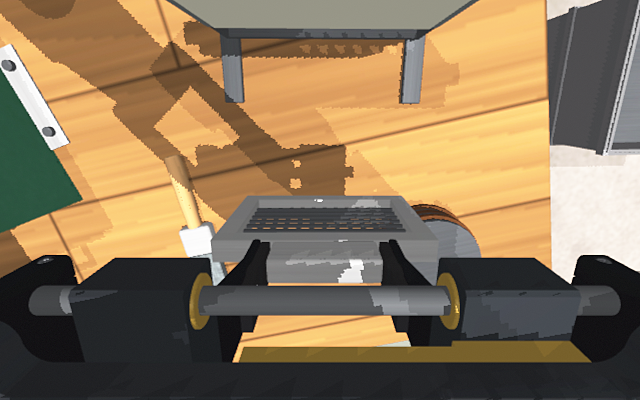

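```bash
python3 -m crank '[[0,0.007,0.002,0,0,0,-1],[0,0.007,0.002,0,0,0,-1],[0,0.007,0.002,0,0,0,-1],[0,0.007,0.002,0,0,0,-1],[0,0.007,0.002,0,0,0,-1],[0,0.007,0.002,0,0,0,-1]]'
python3 - <<'E'
from h import *
p=pose();w=vision.camera('wrist');o=robot.get_obs();print(o['position'],o['joint_velocities'].round(4),o['ft_force'],o['time'],o['grip_width'])
for u,v in((215,29),(428,29)):
    P=onz('wrist',u,v,.131,p);print('panel bottom',P, 'tool',R.from_quat(p[1]).inv().apply(P-p[0]))
cv2.imwrite('pics/w21.png',cv2.resize(w[0:120,140:520],None,fx=2,fy=2));cv2.imwrite('pics/s21.png',vision.camera('scene'))
E
```

```text
time: 37.6
position: [0.6633, 0.5156, 0.2335]
tool_rot: [-0.703, 0.078, -0.078, 0.703]
ft_force: [0.4, 0.1, -2.9]
grip_width: 0.0593
[0.6632621  0.51556155 0.23343224] [-0.0004 -0.0008  0.0003 -0.0013 -0.002  -0.    ] [-0.05140014  0.57344828 -2.16396358] 37.65 0.05941692305224505
panel bottom [0.51070064 0.46468584 0.131     ] tool [-0.13776978  0.1024925  -0.08301109]
panel bottom [0.54651117 0.62441981 0.131     ] tool [-0.1377217   0.10250956  0.08068781]
```

View pics/w21.png

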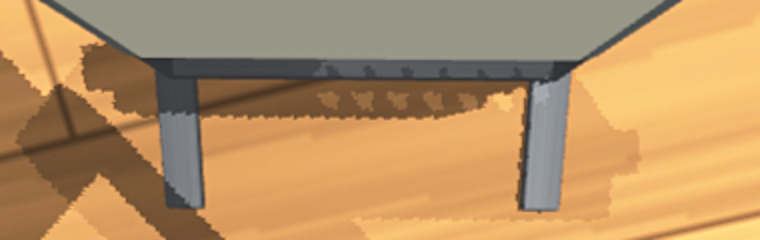

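View pics/s21.png

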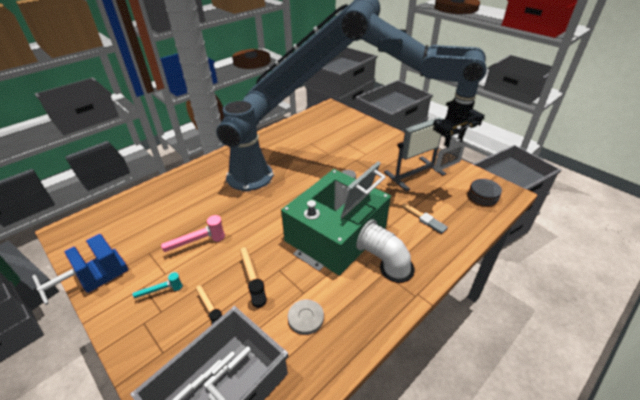

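```bash
python3 -c "
from rig import robot
print(robot.hand_in())"
```

```text
the job is handed in; nothing more can be done
None
```

The job is done and handed in at about 37.7 s. The one thing I could not confirm directly is how deep the knock drove the pin.

**Mallet and knock:** I picked up the larger black-headed mallet and knocked the pin at about 0.15 m/s. The mallet was then found to be sagging slightly in the grip, so I regripped it and knocked a second time. From the tool position and force, I estimate about 8.5–10 mm for each stroke. I could not see the pin during a stroke, and the estimate carries about 1 mm of uncertainty. The mallet then went back upright on its face and was released. The last scene picture shows it standing close to where it started.

**Flap:** The fingers slipped off the bar handle partway, because in the pictures the fingertips reach about 20 mm less far than stated. I pushed the flap the rest of the way with closed fingers. The pictures show it leaning well past vertical and staying there.

**Filter:** I drew the plate straight up, with no sign of jamming, and it is still gripped.

| Last check | Result |
|---|---|
| Distance in front of the panel | about 138 mm |
| Sideways offset | about 1 mm |
| Filter centre height | about 0.19 m |
| Face | square to the panel |
| Joint speeds | near zero |

**Other checks:** The bystanders look undisturbed in the last scene picture, except the tin, which is hidden behind the hood there; it was still standing in the previous top view. The wrist camera and the top camera disagreed by about 5 mm in y; I followed the wrist camera for the grasp.

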